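# Probe a pendant stone with the stone tester

### The job

Switch the stone tester on with its toggle, then lift its probe pen out of the charging well and touch the pen's tip to the middle of the flat top facet of the big stone in the pendant that is clamped in the tilted ball vise. Hold the pen square to that facet with a light push, the sprung tip pushed about half-way in and not bottomed, and finish while still holding it there for the reading. Do not jab the stone, shift the vise or disturb the other things on the bench.

Things in the scene. Friction and masses are not known exactly. Their poses are not given: they have to be found in the camera images.
- switch (a joint): the tester's power toggle: 0 = off (bat leaning to the console's -x front side), 0.9 rad = fully over to its +x rear side, on. It stays where it is left; about 1 N at its end moves it, and it starts at or within 0.08 rad of off.
- switch_end (a point): free end of the power toggle, a steel bat 36 mm long and 8 mm thick that stands on the 45 mm high deck of the tester, near the end opposite the probe; its hinge is 49 mm above the bench. Off, the end leans 16 mm to the front of the hinge; on, 16 mm to the rear. It carries axes that turn with the bat.
- tester: the stone tester, a fixed white desk console 120 mm (x) x 190 mm (y), deck 45 mm high, with a sloped blank read-out (up to 70 mm high) in the middle; origin at the centre of its underside. Its front (operator's side) is -x; toggle hinge at (0, -60 mm), charging well at (0, +60 mm).
- well_mouth (a point): centre of the mouth of the charging well, 70 mm above the bench, in a grey tower 60 mm (x) x 48 mm (y) on the tester. The opening is 27 x 21 mm; the probe's shell stands 28 mm deep in it on a ledge, and its nose and tip hang free below. z points up.
- probe_grip (a point): the tester's cordless probe pen, at the middle of its grip: a grey straight shell 24 mm (its x) x 18 mm (its y) and 115 mm long (z, pointing from the tip to the tail), with a 22 mm steel nose and a sprung brass tip below. This point is on the pen's axis, 40 mm below the tail, 75 mm above the shell's lower end and 111 mm above the end of the unpressed tip. At the start it stands upright in the well, 87 mm of shell above the mouth. The pen weighs about 80 g.
- probe: the same pen; origin on its axis at the lower end of the shell, 36 mm above the end of the unpressed tip; same axes as probe_grip.
- tip_end (a point): end of the pen's brass tip (rounded, 4 mm across), on the pen's axis; z points up the pen.
- tip_spring (a joint): how far the sprung tip is pushed into the pen: 0 = out, 8 mm = bottomed. The spring gives 0.6 N at first and 0.4 N more for each mm (1.4 N at 2 mm, 2.2 N at 4 mm, 3.8 N when bottomed).
- vise_head (a joint): tilt of the ball vise's head (0 = level, up to 0.5 rad): the head leans to the vise's own -x side. Stiff: it stays as set unless knocked hard.
- vise: the fixed ball vise: a rubber ring 124 mm across and 28 mm high, with a 100 mm steel ball in it whose centre, about which it tilts, is 62 mm above the bench; on the ball sits the 71 x 62 mm steel jaw block. Origin at the centre of the underside.
- stone_table (a point): the spot to probe: centre of the flat top (table) facet, 12 mm across, of the big round-cut stone (18 mm across, set in a 24 mm halo pendant) held between four brass pins on the vise's jaws; it stands 10 mm proud of the jaws' face, 1 mm above the pins, 58 mm from the ball's centre. z points straight out of the facet.
- pliers: bystander: flat-nose pliers 145 mm long, black grips, lying flat; origin on the bench under their middle
- small_spool: bystander: small chain spool, 48 mm across and 36 mm high, standing; origin at the centre of its underside
- big_spool: bystander: larger chain spool, 70 mm across and 62 mm high, standing; origin at the centre of its underside
- jar: bystander: clear jar with a white cap, 54 mm across and 48 mm high; origin at the centre of its underside
- tweezers: bystander: steel tweezers 115 mm long, 18 mm wide, 5 mm high, lying flat along their x; origin under their middle
- loupe: bystander: folding loupe, about 60 x 27 x 18 mm, lying flat; origin under its lens
- spare_pendant: bystander: second halo pendant lying loose on the bench, face up, 25 mm across and 10 mm high (not the one to test); origin at the centre of its underside

How it is judged:
By the outcome, as a careful person would: the job done as asked, in the order asked, and still so for the second after the job is handed in, while the arm keeps its last pose, push and grip.
It also fails if it takes over 51 s, if anything falls off the work surface, if the arm or the gripper's body presses on something with over 40 N, if the wrist force passes 120 N, or if a joint passes its speed limit or range.

### The arm

A 6-joint arm with a two-finger parallel gripper is mounted at the origin on the work surface. World frame = base frame: x ahead of the robot, y to its left, z up, the work surface at z = 0. Lengths are in m, angles in degrees, forces in N, time in s.
With the tool pointing down it reaches from about 0.35 to 0.875 m from the base axis. Payload 4.2 kg.
Tool frame: the origin (TCP) lies between the finger pads; the fingertips stand 17 mm ahead of it and the grasp point (between the pads) lies 2 mm behind it; z points along the fingers, y is the direction in which the jaws open and shut (so a half turn about z gives the same grasp; the last joint's range is limited). The gripper opens to 87 mm and grips with 3 to 60 N. Pads are 19 mm wide; open, the fingers measure 117 mm over their backs; the gripper's body (75 mm by 190 mm) begins 51 mm behind the grasp point.
Start: joints at [83.858, 22.042, 0.453, 0, -68.411, -14.817], TCP at [0.224, 0.584, 0.212] pointing down, gripper open.
Joint ranges: [-179.83, 179.83], [-69.29, 118.12], [-61.27, 80.66], [-181.25, 117.63], [-171.15, -9.14], [-177.46, 177.46]. Speed limits (degrees/s): [159.86, 159.86, 180, 180, 180, 180].

### API

Orientations are given as a 3x3 rotation matrix whose columns are the frame's x, y, z axes.
In Python, from station import r gives the robot as it stands.
- The arm moves only by the shell command python3 -m creep 'ROWS'. ROWS is JSON, a list of rows, each a list of 7 numbers: the opening, from 0 (shut) to 1 (fully open), then the shift along the tool's x, y, z scaled (see below), then the turn, a rotation vector about the tool's x, y, z scaled (see below). A call has 1 to 5 rows; each row is the pose to reach, as a shift and turn from the pose measured when the call began, along the tool's axes at that moment, turning the shorter way round; what a row does not reach only later rows make up. The controller multiplies each number of a shift by 300 mm and each number of a turn by 180 degrees. A row lasts 1/12 s, in which the tool goes at most 41.7 mm and 7.16 degrees, less where a joint would pass 70% of its speed; a pose out of reach is approached as far as the arm can. A call with a number of a shift or a turn outside -1 to 1 is refused whole. A call with a gripper value outside its range is refused whole. The fingers move at their own pace and stop on an object; the grip force is fixed at half the most. Time passes only in rows, so rows that repeat a pose let the fingers close. It gives the time, the measured TCP pose, the force and the opening at its end, in the units of the state.
- r.sense(): the state, without advancing time (a new reading comes with each control period).
- r.capture(name): name is "scene" or "top" or "wrist"; returns the picture (480x640x3 uint8, blue, green, red); there is no depth.
- r.camera_model(name): a dict with "mtx" (3x3 intrinsics, pixels), "R" (3x3) and "t" (3): a world point X has camera coordinates R X + t; the wrist camera has in their place "mount" (4x4, takes a point from camera to tool coordinates, whose origin is the TCP and whose axes are the flange's). Camera axes: x right, y down, z forward; pixel columns grow to the right and rows downward; lengths in m; the calibration is good to about 2 mm. The wrist camera is an equidistant fisheye: a pixel r from the principal point sees the ray r / f radians off the axis. A picture is of the moment at which its call begins: read the wrist's pose just before it. camera_model takes no time and is no camera call.
- r.finish_job(): hands the job in, once; it reports no verdict.
Trained networks look in the newest picture that a camera, given by its name, has taken for a name from the list of things; names that differ only in an ending like _2 or _b are one class to them, and where a whole thing is asked for, a point or a joint stands for the part that bears it (a point fixed in the world has none). Each returns a list of dicts, best first, with "score" (0 to 1); they miss things now and then, are a little off and sometimes report something else, mostly with a low value. They report only what shows in the picture. A call takes as long as a camera call.
- r.recognise(camera, target): "rect" ([left, top, right, bottom] as shares, 0 to 1, of the picture: columns of its width, rows of its height, round what is visible of it).
- r.outline_of(camera, target): "pixels" (480x640 bool, what is visible of it) and "rect" ([left, top, right, bottom] as shares, 0 to 1, of the picture: columns of its width, rows of its height, round what is visible of it).
The state is a dict: "time_s": time; "joints": joint angles; "joint_velocities": joint speeds; "effort": joint torques, N m; "tcp_pos": TCP position; "ee_rot": TCP orientation; "wrist_force": force on the tool from outside, world axes, zero at the start; "moment": the same for the moment, N m; "gripper_width": opening from 0.0 (shut) to 1.0 (fully open).
Only numpy, scipy, OpenCV 4.12 (cv2) and the standard library are available. Lean on these libraries where they do the work, as an engineer would, in place of code of your own. Each camera call takes 0.05 s, during which the arm holds its last target.

## Working session

There is one attempt and no reset: what is moved stays moved. The work goes in short steps, Python scripts to look and compute and a shell command to move; the robot and the scene stay as the last step left them, time stands still between calls to the robot, and variables do not carry over. Pictures are saved under pics/ and viewed, and the job is handed in when it is done.

```bash
ls; mkdir -p pics
python3 - <<'E'
from station import r
import cv2,numpy as np
np.set_printoptions(precision=4,suppress=True)
s=r.sense();print(s)
for n in ["scene","top","wrist"]:
    im=r.capture(n);cv2.imwrite(f"pics/{n}0.png",im)
    print(n,r.camera_model(n))
E
```

```text
pics
{'time_s': 0.0, 'joints': array([ 83.8586,  22.0906,   0.3782,  -0.0292, -68.4104, -14.8156]), 'joint_velocities': array([-0.0304, -0.0094, -0.0712,  0.1026, -0.0148,  0.0582]), 'effort': array([ -0.0011, -39.0674,  18.741 ,   4.2198,   0.011 ,  -0.0002]), 'tcp_pos': array([0.2233, 0.5831, 0.2113]), 'ee_rot': array([[ 0.9338, -0.3578, -0.0007],
       [-0.3578, -0.9338, -0.0021],
       [ 0.0001,  0.0022, -1.    ]]), 'wrist_force': array([-0.122 ,  0.7064,  0.443 ]), 'moment': array([ 0.0234, -0.0279,  0.0565]), 'gripper_width': 0.9993977228832944}
scene {'mtx': array([[512.6799,   0.    , 319.5534],
       [  0.    , 512.6799, 234.1272],
       [  0.    ,   0.    ,   1.    ]]), 'R': array([[-0.0426,  0.9991, -0.0007],
       [ 0.6387,  0.0267, -0.769 ],
       [-0.7683, -0.0332, -0.6393]]), 't': array([ 0.0239, -0.2782,  1.652 ])}
top {'mtx': array([[434.7461,   0.    , 319.4444],
       [  0.    , 434.7461, 237.3706],
       [  0.    ,   0.    ,   1.    ]]), 'R': array([[-0.008 , -0.9999, -0.0141],
       [-0.9963,  0.0092, -0.0855],
       [ 0.0856,  0.0133, -0.9962]]), 't': array([0.0155, 0.5657, 1.2146])}
wrist {'mtx': array([[371.6483,   0.    , 325.3348],
       [  0.    , 371.6483, 241.0615],
       [  0.    ,   0.    ,   1.    ]]), 'mount': array([[-0.0013, -0.9649, -0.2628,  0.0708],
       [ 1.    , -0.0012, -0.0004, -0.0005],
       [ 0.0001, -0.2628,  0.9649, -0.1734],
       [ 0.    ,  0.    ,  0.    ,  1.    ]])}
```

View pics/scene0.png

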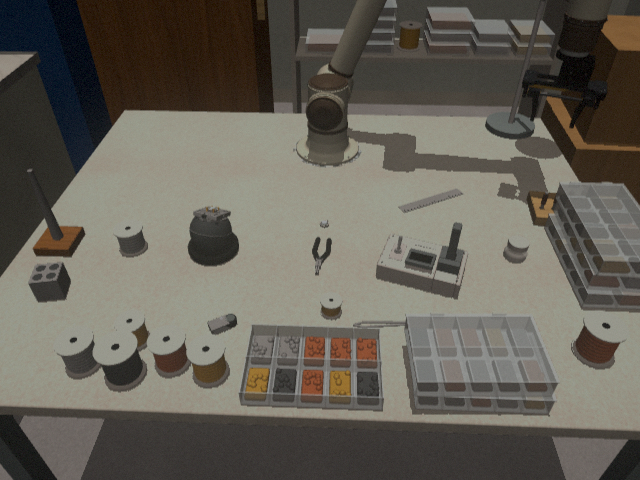

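View pics/top0.png

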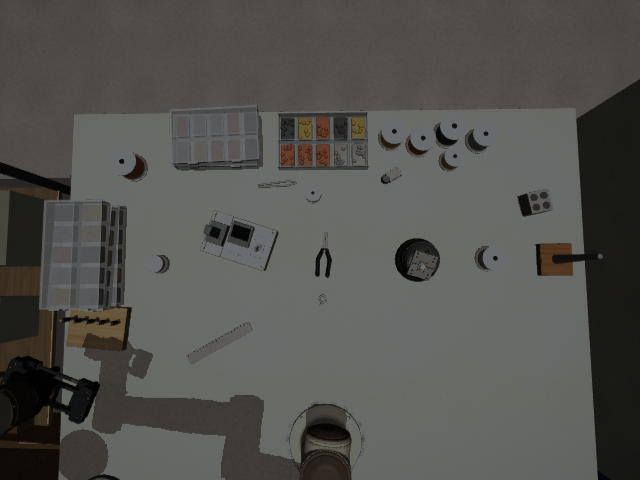

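View pics/wrist0.png

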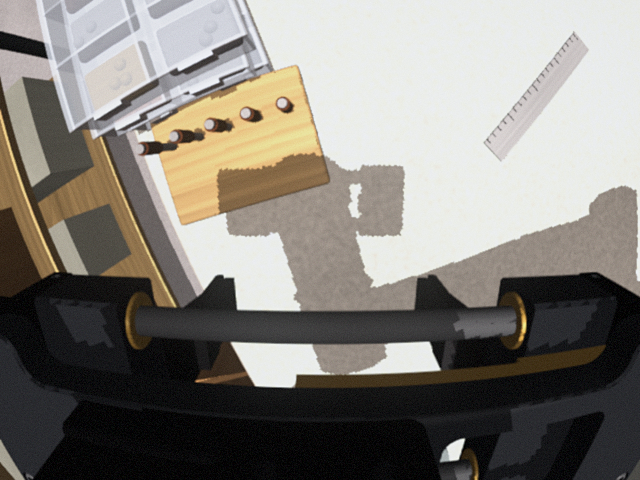

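```bash
cat > h.py <<'E'
from station import r
import cv2,numpy as np
from scipy.spatial.transform import Rotation as Ro
np.set_printoptions(precision=4,suppress=True)
def ray(cam,px,s=None):
    m=r.camera_model(cam);K=m["mtx"]
    a=(px[0]-K[0,2])/K[0,0];b=(px[1]-K[1,2])/K[1,1]
    if cam=="wrist":
        th=np.hypot(a,b);d=np.array([a/th*np.sin(th),b/th*np.sin(th),np.cos(th)]) if th>0 else np.array([0,0,1.])
        M=m["mount"];s=s or r.sense();R=s["ee_rot"]
        return s["tcp_pos"]+R@M[:3,3],R@(M[:3,:3]@d)
    R,t=m["R"],m["t"];d=R.T@np.array([a,b,1]);return -R.T@t,d/np.linalg.norm(d)
def onz(cam,px,z,s=None):
    o,d=ray(cam,px,s);return o+d*(z-o[2])/d[2]
def proj(cam,X,s=None):
    m=r.camera_model(cam);K=m["mtx"];X=np.asarray(X,float)
    if cam=="wrist":
        M=m["mount"];s=s or r.sense();p=s["ee_rot"].T@(X-s["tcp_pos"]);c=M[:3,:3].T@(p-M[:3,3])
        th=np.arctan2(np.hypot(c[0],c[1]),c[2]);u=c[:2]/np.hypot(c[0],c[1])*th
        return u*K[0,0]+K[:2,2]
    c=m["R"]@X+m["t"];return c[:2]/c[2]*K[0,0]+K[:2,2]
def crop(im,cx,cy,w,h,f,name):
    c=im[max(0,int(cy-h/2)):int(cy+h/2),max(0,int(cx-w/2)):int(cx+w/2)]
    cv2.imwrite("pics/"+name,cv2.resize(c,None,fx=f,fy=f,interpolation=cv2.INTER_CUBIC))
E
python3 - <<'E'
from h import *
for cam in ["top","scene"]:
    im=cv2.imread(f"pics/{cam}0.png")
    for n in ["tester","switch_end","probe","vise","stone_table","tip_end","well_mouth"]:
        for d in r.recognise(cam,n)[:2]:
            q=np.array(d["rect"])*[640,480,640,480];print(cam,n,round(d["score"],2),q.round(1))
    if cam=="top":
        crop(im,240,240,100,80,8,"t_tester.png");crop(im,417,260,60,60,10,"t_vise.png")
    else:
        crop(im,422,260,110,90,7,"s_tester.png");crop(im,213,235,70,70,8,"s_vise.png")
E
```

```text
top vise 0.87 [399.1 238.2 441.1 280.8]
top stone_table 0.7 [401.8 243.3 441.1 285.7]
top well_mouth 0.76 [202.1 212.3 277.2 271.4]
scene tester 0.55 [375.1 232.4 468.2 299.3]
scene switch_end 0.55 [393.8 237.1 403.8 252.9]
scene probe 0.68 [448.  221.8 463.2 260.8]
scene vise 0.94 [189.4 207.2 240.9 264.3]
scene vise 0.34 [313.4 236.2 331.9 275.5]
scene stone_table 0.64 [188.3 205.7 230.2 253.8]
scene stone_table 0.47 [445.4 222.  464.5 261.5]
scene tip_end 0.25 [188.  207.8 233.8 254. ]
scene well_mouth 0.96 [376.6 234.4 464.9 297.1]
scene well_mouth 0.62 [446.9 226.3 461.9 258.1]
```

View pics/t_tester.png

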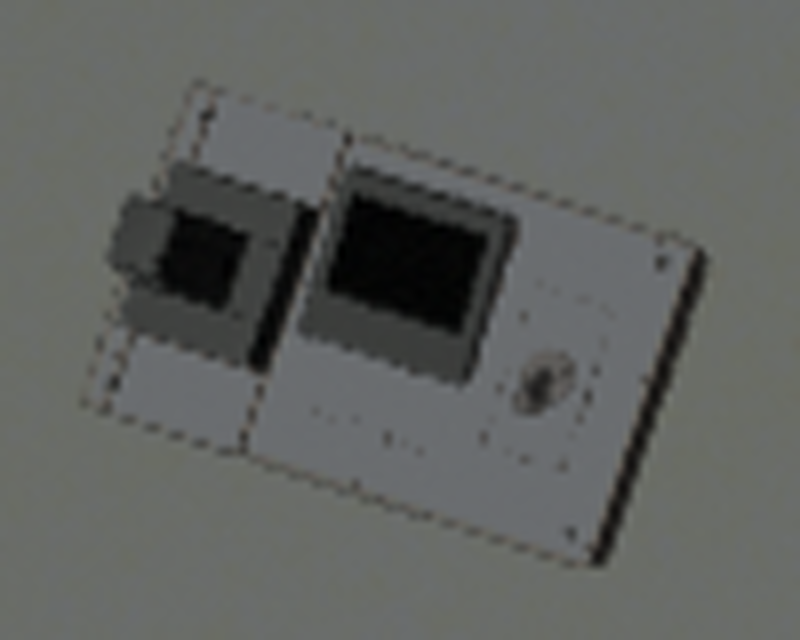

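View pics/s_tester.png

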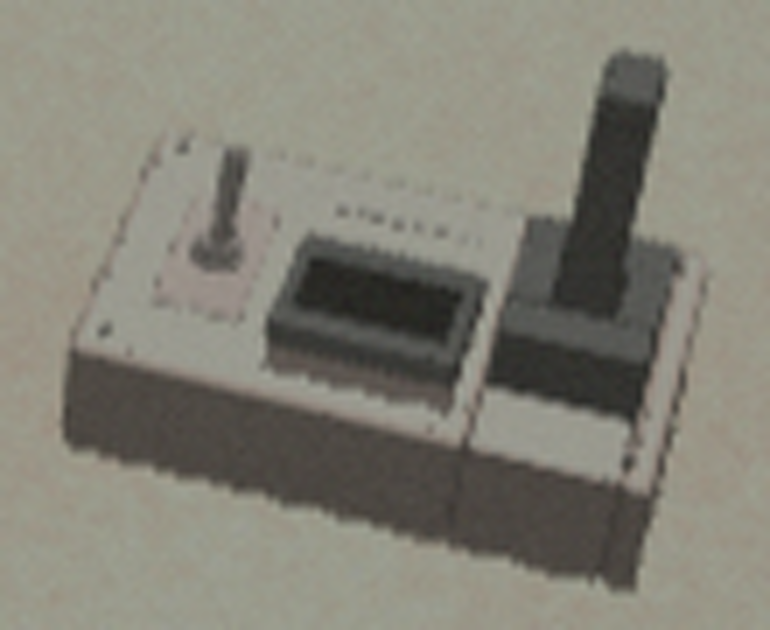

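View pics/t_vise.png

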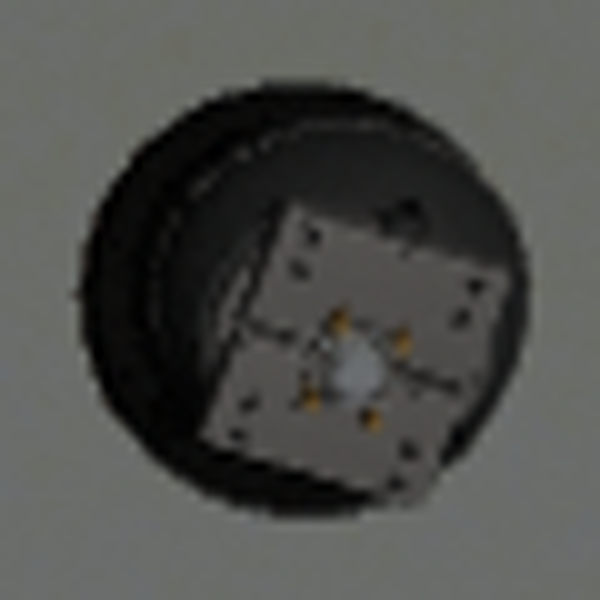

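View pics/s_vise.png

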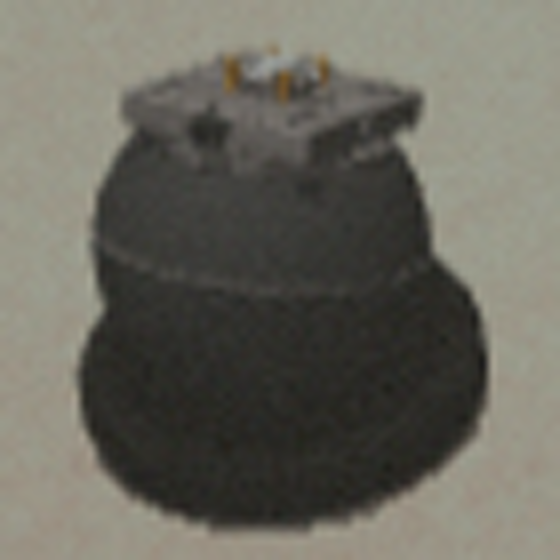

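```bash
cat > fit0.py <<'E'
from h import *
from scipy.optimize import least_squares
T=[(( .06,.095),(195,82)),((.06,-.095),(705,248)),((-.06,-.095),(598,562)),((-.06,.095),(85,402))]
S=[((-.06,-.095),(165,135)),((.06,-.095),(75,350)),((.06,.095),(648,490)),((-.06,.095),(705,260))]
obs=[("top",c,(190+p[0]/8,200+p[1]/8)) for c,p in T]+[("scene",c,(367+p[0]/7,215+p[1]/7)) for c,p in S]
def W(q,c,z):
    a=q[2];return np.array([q[0]+np.cos(a)*c[0]-np.sin(a)*c[1],q[1]+np.sin(a)*c[0]+np.cos(a)*c[1],z])
f=lambda q,o:np.concatenate([proj(cam,W(q,c,.045))-p for cam,c,p in o])
for o in (obs,obs[:4],obs[4:]):
    x=least_squares(f,[.5,.2,-.2],args=(o,));print(x.x,np.degrees(x.x[2]),x.fun.round(1))
# vise
def top(u,v):return (387+u/10,230+v/10)
def sc(u,v):return (178+u/8,200+v/8)
# vise params: x,y,yaw,tilt ; jaw face at 48 from centre; stone 58
def V(q,p):
    x,y,a,t=q;R=Ro.from_euler('ZY',[a,-t]).as_matrix();return np.array([x,y,.062])+R@np.array(p)
st=(np.array([0,0,.058]))
C=[top(290,205),top(510,268),top(425,500),top(205,435)]
def fv(q,dim,rot):
    L=[(sx*dim[0]/2,sy*dim[1]/2,.048) for sx,sy in ((1,1),(1,-1),(-1,-1),(-1,1))]
    L=L[rot:]+L[:rot]
    e=[proj("top",V(q,l))-c for l,c in zip(L,C)]
    e+=[proj("top",V(q,st))-top(358,370),proj("scene",V(q,st))-sc(268,66)]
    # ring
    e.append((proj("top",[q[0],q[1],.02])-top(303,300))*.5)
    e.append((proj("scene",[q[0],q[1],.014])[:1]-[178+283/8])*.5)
    return np.concatenate(e)
for dim in ((.071,.062),(.062,.071)):
  for a0 in range(4):
    x=least_squares(fv,[.5,-.2,-.3+a0*np.pi/2,.2],args=(dim,a0))
    print(dim,a0,x.x,np.degrees(x.x[2:]),x.cost,x.fun.round(1),V(x.x,st))
E
python3 fit0.py
```

```text
[ 0.5615  0.2379 -0.3191] -18.283601737875987 [-0.9 -1.6 -0.9 -2.  -1.  -0.5 -1.  -1.2 -1.5 -2.3 -2.1 -1.6  0.4 -0.5
  0.3 -1.9]
[ 0.5578  0.2352 -0.3181] -18.227201436894383 [ 0.  -0.3  0.  -0.7 -0.   0.8 -0.1  0.1]
[ 0.5663  0.239  -0.319 ] -18.2783790058059 [-0.9 -1.  -1.5 -0.2  1.2  1.   1.1 -0.6]
(0.071, 0.062) 0 [ 0.5053 -0.2686 -0.2763  0.5106] [-15.8323  29.2552] 3.653735679589998 [-0.6 -0.1  0.5 -0.1  0.  -0.4 -0.5 -0.1  0.  -0.1  0.1 -2.   0.4 -1.1
 -0.9] [ 0.478  -0.2609  0.1126]
(0.071, 0.062) 1 [ 0.4847 -0.2572  1.2392  0.0877] [70.9987  5.0248] 24.774889007833746 [-2.4 -1.1  0.7  1.2  2.2  0.4 -1.1 -1.7  1.  -2.1 -1.2 -3.2 -1.6  2.6
  2.2] [ 0.483  -0.262   0.1198]
(0.071, 0.062) 2 [ 0.5053 -0.2686  2.8653 -0.5106] [164.1677 -29.2552] 3.6537356795446354 [-0.6 -0.1  0.5 -0.1  0.  -0.4 -0.5 -0.1  0.  -0.1  0.1 -2.   0.4 -1.1
 -0.9] [ 0.478  -0.2609  0.1126]Traceback (most recent call last):
  File "fit0.py", line 30, in <module>
    x=least_squares(fv,[.5,-.2,-.3+a0*np.pi/2,.2],args=(dim,a0))
    return func(*args, **kwargs)
    result = trf(vector_fun.fun, vector_fun.jac
[... 228 characters left out ...]
, ftol, xtol, gtol, max_nfev, x_scale,
        loss_function, tr_solver, tr_options, verbose, callback=callback)
    f_new = fun(x_new)
    self._update_fun()
    ~~~~~~~~~~~~~~~~^^
    self.f = self.fun_wrapped(xp_copy(self.x))
             ~~~~~~~~~~~~~~~~^^^^^^^^^^^^^^^^^
    return np.atleast_1d(self.fun(x))
                         ~~~~~~~~^^^
    return self.f(x, *self.args, **self.kwargs)
           ~~~~~~^^^^^^^^^^^^^^^^^^^^^^^^^^^^^^
  File "fit0.py", line 22, in fv
    e=[proj("top",V(q,l))-c for l,c in zip(L,C)]
       ~~~~^^^^^^^^^^^^^^
  File "h.py", line 16, in proj
    m=r.camera_model(cam);K=m["mtx"];X=np.asarray(X,float)
ValueError: time passes only in moves, steps and waits
```

```bash
python3 -m creep '[[0.5,0.12,0.066,-0.026,0,0,-0.003],[0,0.24,0.132,-0.052,0,0,-0.006],[0,0.36,0.2,-0.08,0,0,-0.009],[0,0.48,0.264,-0.1,0,0,-0.012],[0,0.6,0.33,-0.13,0,0,-0.015]]'
python3 -m creep '[[0,0.12,0.07,0,0,0,0],[0,0.24,0.14,0,0,0,0],[0,0.36,0.21,0,0,0,0],[0,0.48,0.28,0,0,0,0],[0,0.6,0.35,0,0,0,0]]'
```

```text
time_s: 1.27
tcp_pos: [0.3564, 0.4257, 0.2513]
ee_rot: [[0.95, -0.312, -0.0], [-0.312, -0.95, -0.0], [-0.0, 0.0, -1.0]]
wrist_force: [0.8, 0.6, -0.8]
gripper_width: 0.706
time_s: 1.68
tcp_pos: [0.4944, 0.2694, 0.2518]
ee_rot: [[0.95, -0.312, 0.0], [-0.312, -0.95, 0.0], [0.0, -0.0, -1.0]]
wrist_force: [-0.5, 0.8, 0.6]
gripper_width: 0.325
```

```bash
sed -i 's/^def ray/_C={}\ndef cm(n):\n    if n not in _C:_C[n]=r.camera_model(n)\n    return _C[n]\ndef ray/; s/m=r.camera_model(cam)/m=cm(cam)/' h.py
python3 - <<'E'
from h import *
s=r.sense();print(s["time_s"],s["tcp_pos"],s["gripper_width"]);im=r.capture("wrist");cv2.imwrite("pics/w1.png",im)
import pickle;pickle.dump(s,open("s1.pkl","wb"))
E
```

```text
1.6833 [0.4944 0.2694 0.2518] 0.32462583356049773
```

View pics/w1.png

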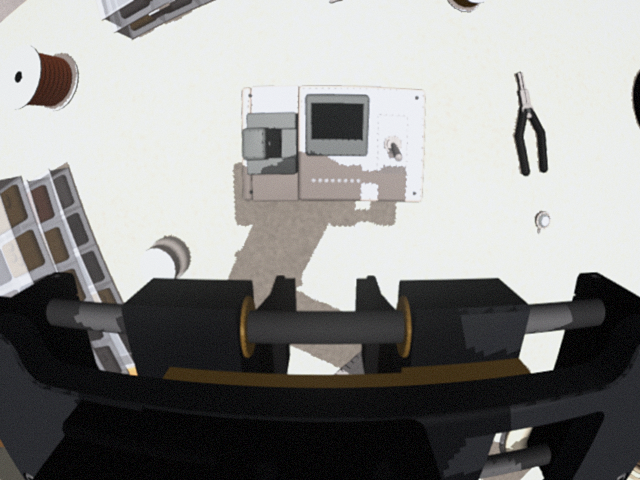

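Run:
```python
from h import *
im=cv2.imread("pics/w1.png");crop(im,335,145,200,130,4,"w1c.png")
```

```text
(no output)
```

View pics/w1c.png

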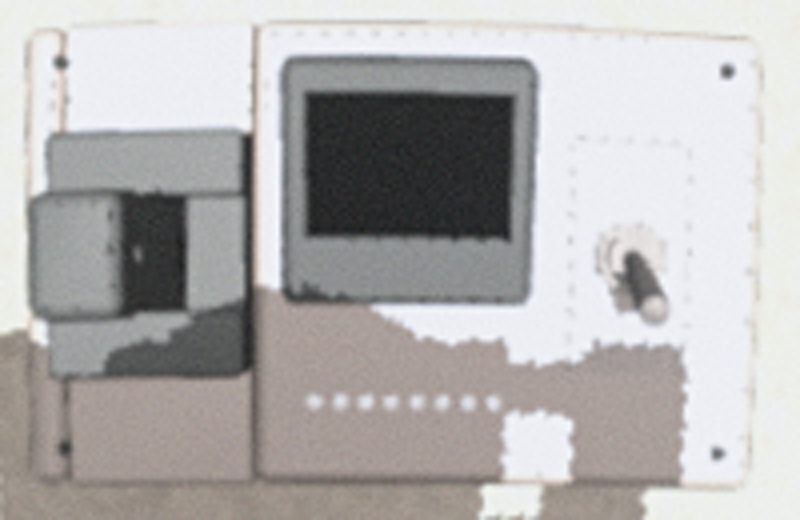

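```bash
cat > fit1.py <<'E'
from h import *
import pickle
from scipy.optimize import least_squares
s=pickle.load(open("s1.pkl","rb"))
g=lambda u,v:(235+u/4,80+v/4)
D=[((.06,.095),g(29,29)),((.06,-.095),g(763,37)),((-.06,-.095),g(751,488)),((-.06,.095),g(31,479))]
def W(q,c,z):
    a=q[2];return np.array([q[0]+np.cos(a)*c[0]-np.sin(a)*c[1],q[1]+np.sin(a)*c[0]+np.cos(a)*c[1],z])
f=lambda q:np.concatenate([proj("wrist",W(q,c,.045),s)-p for c,p in D])
x=least_squares(f,[.56,.237,-.32]);q=x.x;print(q,np.degrees(q[2]),x.fun.round(1))
print("well",W(q,(0,.06),.07),"hinge",W(q,(0,-.06),.049),"end off",W(q,(-.016,-.06),.081))
print("tower pred",[(np.array(proj("wrist",W(q,(sx*.03,.06+sy*.024),.07),s))-[235,80])*4 for sx in(1,-1) for sy in (1,-1)])
for c in [(32,192),(122,192),(122,318),(32,318),(77,255)]: print("tail",onz("wrist",g(*c),.157,s))
e=onz("wrist",g(653,303),.081,s);print("toggle end",e)
for z,n in ((.157,(0,.06)),): print("tail pred px",(proj("wrist",W(q,n,z),s)-[235,80])*4)
print("top-cam tail", onz("top",(190+140/8,200+240/8),.157))
E
python3 fit1.py
```

```text
[ 0.5588  0.2397 -0.3268] -18.721793612293293 [-0.9 -1.   0.8 -0.4  0.1  0.4 -0.   0.9]
well [0.5781 0.2965 0.07  ] hinge [0.5396 0.1829 0.049 ] end off [0.5244 0.188  0.081 ]
tower pred [array([ 46.5381, 129.9436]), array([246.3866, 124.9593]), array([ 49.1434, 376.7656]), array([246.0305, 374.9801])]
tail [0.5915 0.3007 0.157 ]
tail [0.5857 0.2851 0.157 ]
tail [0.564  0.2926 0.157 ]
tail [0.5697 0.3084 0.157 ]
tail [0.5777 0.2966 0.157 ]
toggle end [0.5297 0.187  0.081 ]
tail pred px [ 76.8785 252.8413]
top-cam tail [0.576  0.2949 0.157 ]
```

```bash
python3 -m creep '[[0,0.02,0.12,0.06,0,0,0],[0,0.04,0.24,0.14,0,0,0],[0,0.076,0.24,0.27,0,0,0],[0,0.076,0.24,0.39,0,0,0],[0,0.076,0.24,0.5,0,0,0]]'
python3 -m creep '[[0,0,0,0.04,0,0,0],[0,0,0,0.076,0,0,0],[0,0,0,0.076,0,0,0]]'
python3 - <<'E'
from h import *
s=r.sense();print(s["time_s"],s["tcp_pos"],s["gripper_width"],s["wrist_force"]);im=r.capture("wrist");cv2.imwrite("pics/w2.png",im)
im=r.capture("scene");crop(im,422,245,160,120,5,"s2.png")
R=s["ee_rot"];print((s["tcp_pos"]-[.5396,.1829,.049])@R)
E
```

```text
time_s: 2.15
tcp_pos: [0.4966, 0.1873, 0.1003]
ee_rot: [[0.947, -0.32, 0.001], [-0.32, -0.947, -0.002], [0.002, 0.002, -1.0]]
wrist_force: [-0.2, 0.8, -0.6]
gripper_width: 0.018
time_s: 2.4
tcp_pos: [0.4951, 0.186, 0.0749]
ee_rot: [[0.947, -0.321, -0.004], [-0.321, -0.947, -0.005], [-0.002, 0.006, -1.0]]
wrist_force: [0.5, 0.7, -0.1]
gripper_width: 0.008
2.4 [0.4951 0.186  0.0749] 0.007566213820372351 [ 0.4905  0.734  -0.0832]
[-0.0432  0.0115 -0.0258]
```

View pics/w2.png

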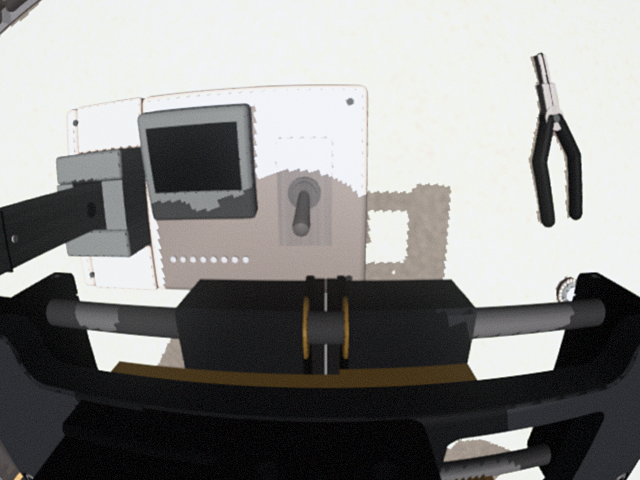

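View pics/s2.png

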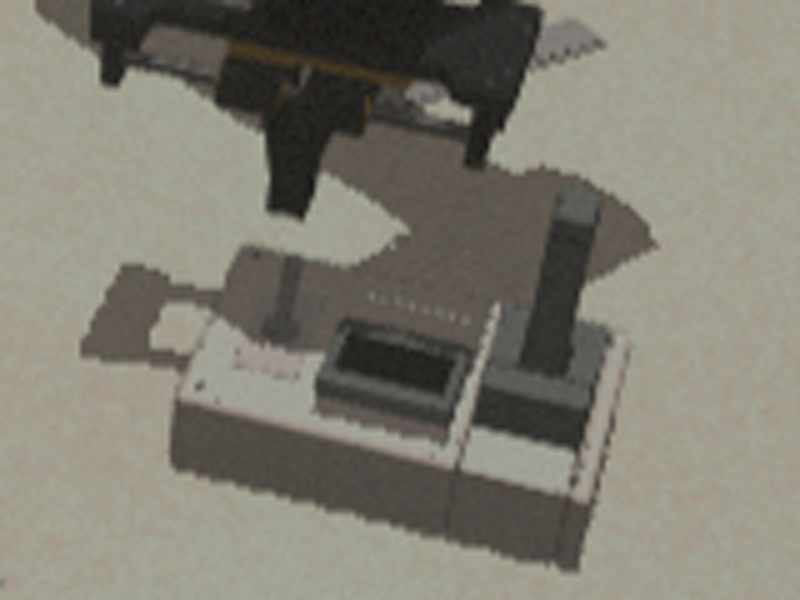

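```bash
python3 -m creep '[[0,0,-0.027,-0.017,0,0,0],[0,0.02,-0.027,-0.017,0,0,0],[0,0.045,-0.027,-0.017,0,0,0],[0,0.07,-0.027,-0.017,0,0,0],[0,0.09,-0.027,-0.017,0,0,0]]'
python3 - <<'E'
from h import *
s=r.sense();print((s["tcp_pos"]-[.5396,.1829,.049])@s["ee_rot"],s["wrist_force"]@s["ee_rot"],s["tcp_pos"])
E
```

```text
time_s: 2.92
tcp_pos: [0.5263, 0.1863, 0.0833]
ee_rot: [[0.947, -0.32, 0.002], [-0.32, -0.947, -0.002], [0.003, 0.001, -1.0]]
wrist_force: [-0.8, 0.1, 0.4]
gripper_width: 0.006
[-0.0136  0.0011 -0.0343] [-0.7681  0.2002 -0.437 ] [0.5263 0.1863 0.0833]
```

```bash
python3 -m creep '[[0,0.01,0,0,0,0,0],[0,0.02,0,0,0,0,0],[0,0.02,0,0,0,0,0]]'
python3 -m creep '[[0,0.007,0,0,0,0,0],[0,0.007,0,0,0,0,0]]'
python3 -m creep '[[0,0.007,0,0,0,0,0],[0,0.007,0,0,0,0,0]]'
python3 - <<'E'
from h import *
s=r.sense();print((s["tcp_pos"]-[.5396,.1829,.049])@s["ee_rot"],s["wrist_force"]@s["ee_rot"],s["tcp_pos"])
im=r.capture("wrist");cv2.imwrite("pics/w3.png",im)
im=r.capture("scene");crop(im,400,245,100,75,8,"s3.png")
E
```

```text
time_s: 3.17
tcp_pos: [0.5325, 0.184, 0.0831]
ee_rot: [[0.947, -0.321, 0.002], [-0.321, -0.947, -0.002], [0.003, 0.001, -1.0]]
wrist_force: [0.5, 0.1, -0.2]
gripper_width: 0.011
time_s: 3.33
tcp_pos: [0.5347, 0.1832, 0.0831]
ee_rot: [[0.947, -0.321, 0.002], [-0.321, -0.947, -0.002], [0.003, 0.001, -1.0]]
wrist_force: [-0.0, 0.8, -0.2]
gripper_width: 0.005
time_s: 3.5
tcp_pos: [0.5368, 0.1824, 0.083]
ee_rot: [[0.947, -0.321, 0.002], [-0.321, -0.947, -0.002], [0.003, 0.001, -1.0]]
wrist_force: [0.7, 0.2, -0.1]
gripper_width: 0.004
[-0.0024  0.0014 -0.034 ] [ 0.571  -0.4548  0.1056] [0.5368 0.1824 0.083 ]
```

View pics/w3.png

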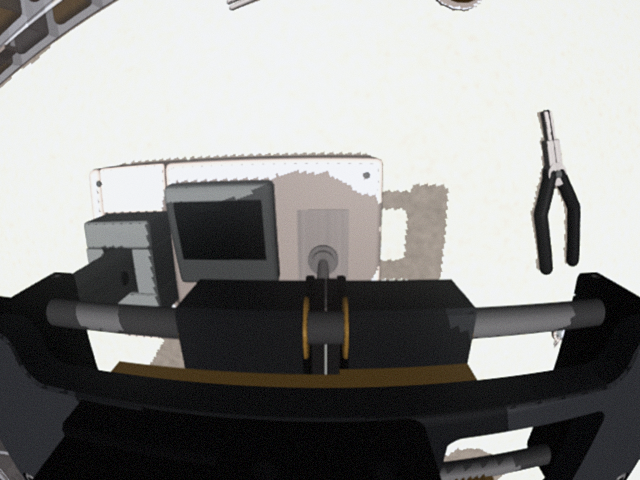

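View pics/s3.png

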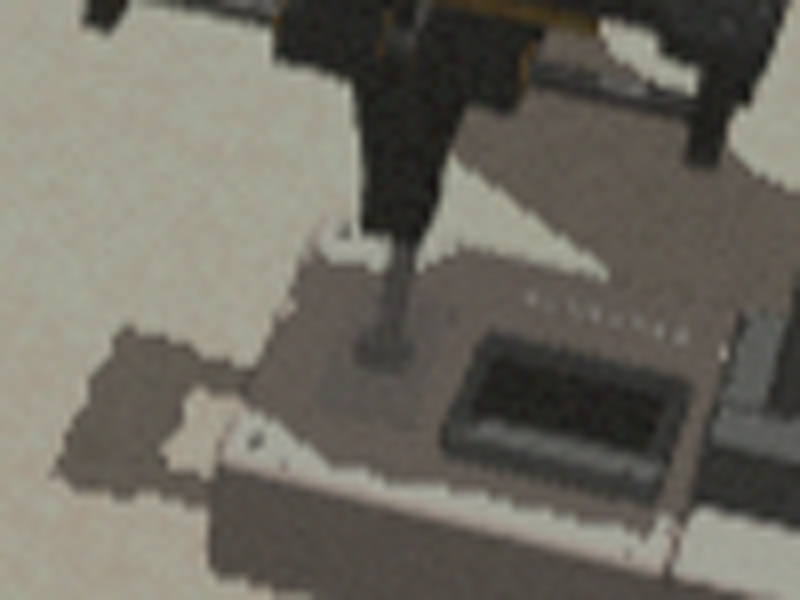

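Run:
```python
from h import *
s=r.sense()
h=np.array([.5396,.1829,.049]);xt=np.array([np.cos(-.325),np.sin(-.325),0])
for n,a in (("off",-.45),("up",0),("on",.45)):
    e=h+.036*(xt*np.sin(a)+np.array([0,0,np.cos(a)]))
    print(n,"wrist",proj("wrist",e,s),"scene crop8",(proj("scene",e)-[350,207.5])*8)
print("hinge",proj("wrist",h,s),(proj("scene",h)-[350,207.5])*8)
tip=s["tcp_pos"]+[0,0,-.017]
for d in(-.01,0,.01): print("tip",d,proj("wrist",tip+d*xt,s),(proj("scene",tip+d*xt)-[350,207.5])*8)
im=cv2.imread("pics/w3.png");crop(im,325,280,80,60,10,"w3c.png")
```

```text
off wrist [324.01   308.1883] scene crop8 [408.2687 210.7004]
up wrist [323.8594 282.7909] scene crop8 [396.1425 233.632 ]
on wrist [323.745 250.465] scene crop8 [381.2911 276.2777]
hinge [324.0224 260.3054] [383.9603 327.8519]
tip -0.01 [326.4705 291.5006] [395.9755 256.1323]
tip 0 [326.4342 274.6413] [387.456  276.9351]
tip 0.01 [326.3951 257.1981] [378.8333 297.99  ]
```

View pics/w3c.png

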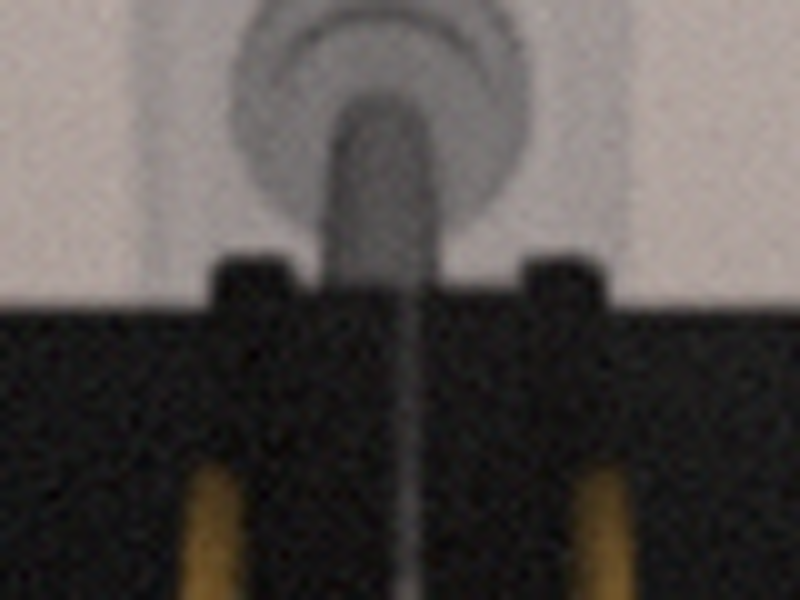

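Run:
```python
from h import *
for tcp,px in (((.4951,.186,.0749),(342+288/5,185+216/5)),((.5368,.1824,.083),(350+398/8,207.5+237/8))):
    for z in np.arange(.04,.12,.01):
        print(px,round(z,3),proj("scene",(tcp[0],tcp[1],z))+[0,2])
im=r.capture("top");p=proj("top",(.5368,.1824,.083));print(p);cv2.imwrite("pics/top3.png",im);crop(im,p[0],p[1],80,60,10,"t3.png")
```

```text
(399.6, 228.2) 0.04 [397.5411 241.1636]
(399.6, 228.2) 0.05 [397.9424 237.9936]
(399.6, 228.2) 0.06 [398.3479 234.7905]
(399.6, 228.2) 0.07 [398.7576 231.5538]
(399.6, 228.2) 0.08 [399.1716 228.2831]
(399.6, 228.2) 0.09 [399.59   224.9777]
(399.6, 228.2) 0.1 [400.0128 221.6372]
(399.6, 228.2) 0.11 [400.4402 218.261 ]
(399.75, 237.125) 0.04 [397.3219 252.56  ]
(399.75, 237.125) 0.05 [397.7327 249.3664]
(399.75, 237.125) 0.06 [398.1478 246.1386]
(399.75, 237.125) 0.07 [398.5675 242.876 ]
(399.75, 237.125) 0.08 [398.9916 239.5782]
(399.75, 237.125) 0.09 [399.4204 236.2446]
(399.75, 237.125) 0.1 [399.8539 232.8745]
(399.75, 237.125) 0.11 [400.2921 229.4673]
[255.9781 246.7478]
```

View pics/t3.png

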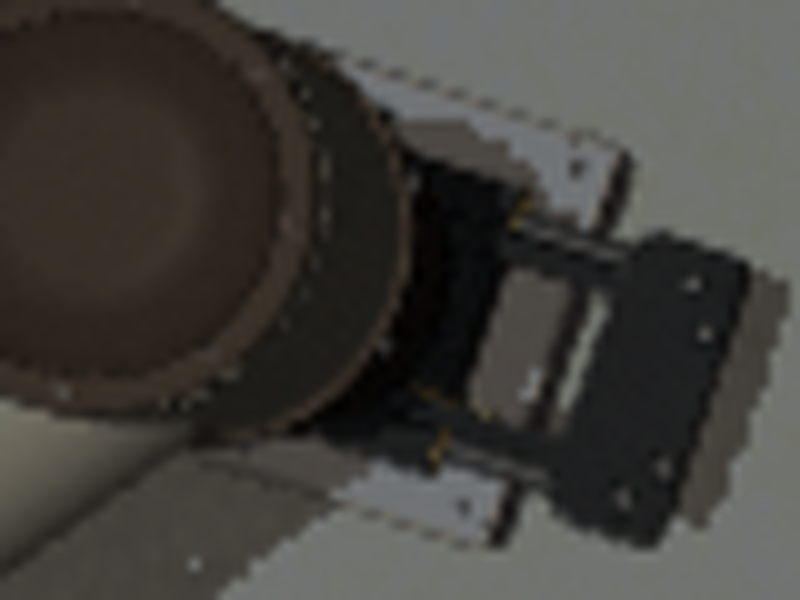

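Run:
```python
from h import *
s={"tcp_pos":np.zeros(3),"ee_rot":np.eye(3)}
for y in (-.058,-.0435,.0435):
  for z in (-.05,-.02,0,.017):
    print(y,z,[proj("wrist",(x,y,z),s).round(0) for x in (-.0095,.0,.0095)])
im=cv2.imread("pics/wrist0.png");crop(im,220,320,130,100,6,"w0c.png")
```

```text
-0.058 -0.05 [array([185., 351.]), array([181., 331.]), array([178., 310.])]
-0.058 -0.02 [array([206., 319.]), array([203., 301.]), array([201., 282.])]
-0.058 0 [array([216., 302.]), array([215., 285.]), array([213., 268.])]
-0.058 0.017 [array([224., 289.]), array([223., 274.]), array([221., 258.])]
-0.0435 -0.05 [array([218., 354.]), array([215., 333.]), array([213., 312.])]
-0.0435 -0.02 [array([234., 320.]), array([233., 302.]), array([231., 283.])]
-0.0435 0 [array([243., 303.]), array([242., 286.]), array([240., 268.])]
-0.0435 0.017 [array([249., 290.]), array([248., 274.]), array([247., 258.])]
0.0435 -0.05 [array([435., 353.]), array([438., 333.]), array([441., 311.])]
0.0435 -0.02 [array([419., 320.]), array([421., 301.]), array([423., 282.])]
0.0435 0 [array([410., 302.]), array([412., 285.]), array([413., 268.])]
0.0435 0.017 [array([404., 290.]), array([405., 274.]), array([406., 258.])]
```

View pics/w0c.png

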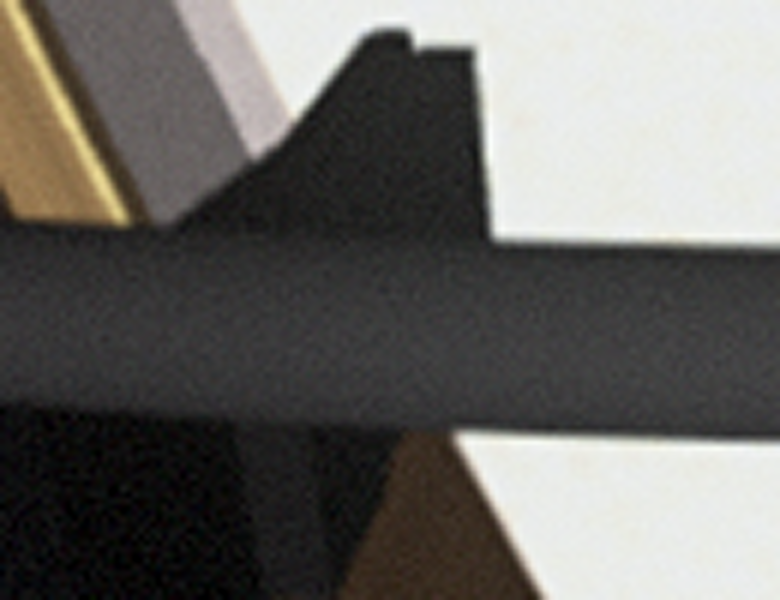

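```bash
python3 -m creep '[[0,-0.07,0,0,0,0,0],[0,-0.15,0,0,0,0,0],[0,-0.15,0,0.02,0,0,0],[0,-0.15,0,0.05,0,0,0],[0,-0.15,0,0.05,0,0,0]]'
python3 - <<'E'
from h import *
s=r.sense();print((s["tcp_pos"]-[.5396,.1829,.049])@s["ee_rot"],s["wrist_force"]@s["ee_rot"],s["tcp_pos"])
im=r.capture("scene");crop(im,400,235,80,60,10,"s4.png")
print([ (proj("scene",s["tcp_pos"]+[0.009,-.003,z])+[0,2]-[360,205])*10 for z in(-.017,0,.015)])
E
```

```text
time_s: 4.07
tcp_pos: [0.4932, 0.1965, 0.0664]
ee_rot: [[0.947, -0.321, -0.0], [-0.321, -0.947, -0.003], [0.001, 0.003, -1.0]]
wrist_force: [-0.1, -1.1, -0.9]
gripper_width: 0.008
[-0.0482  0.0021 -0.0174] [0.2123 1.0447 0.8973] [0.4932 0.1965 0.0664]
[array([412.7864, 351.8901]), array([420.0326, 297.1941]), array([426.5347, 248.1154])]
```

View pics/s4.png

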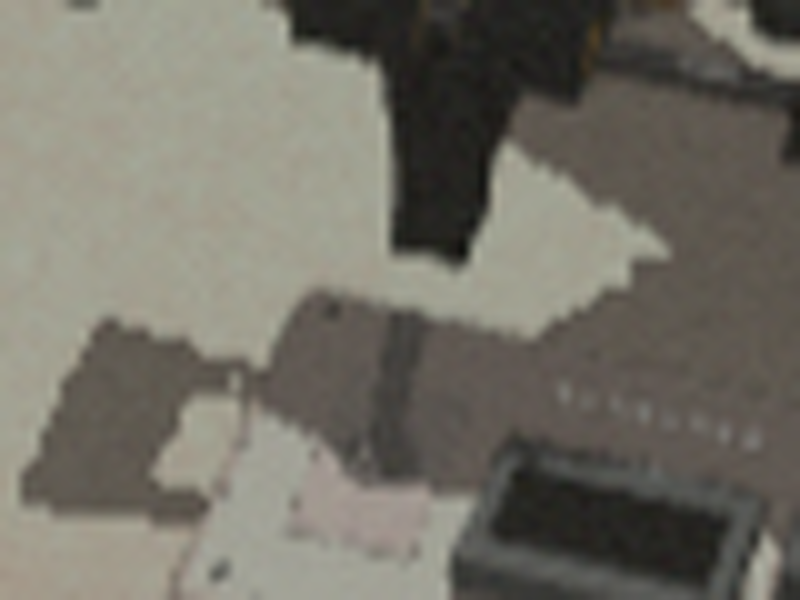

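```bash
python3 -m creep '[[0,0,0,0.02,0,0,0],[0,0,0,0.045,0,0,0],[0,0.03,0,0.045,0,0,0],[0,0.05,0,0.045,0,0,0],[0,0.05,0,0.045,0,0,0]]'
python3 - <<'E'
from h import *
s=r.sense();print((s["tcp_pos"]-[.5396,.1829,.049])@s["ee_rot"],s["wrist_force"]@s["ee_rot"],s["tcp_pos"])
im=r.capture("scene");crop(im,400,235,80,60,10,"s5.png")
E
```

```text
time_s: 4.53
tcp_pos: [0.5098, 0.1914, 0.0533]
ee_rot: [[0.947, -0.322, 0.001], [-0.322, -0.947, -0.003], [0.002, 0.003, -1.0]]
wrist_force: [-0.6, -0.3, 0.5]
gripper_width: 0.004
[-0.0309  0.0015 -0.0044] [-0.4794  0.445  -0.5296] [0.5098 0.1914 0.0533]
```

View pics/s5.png

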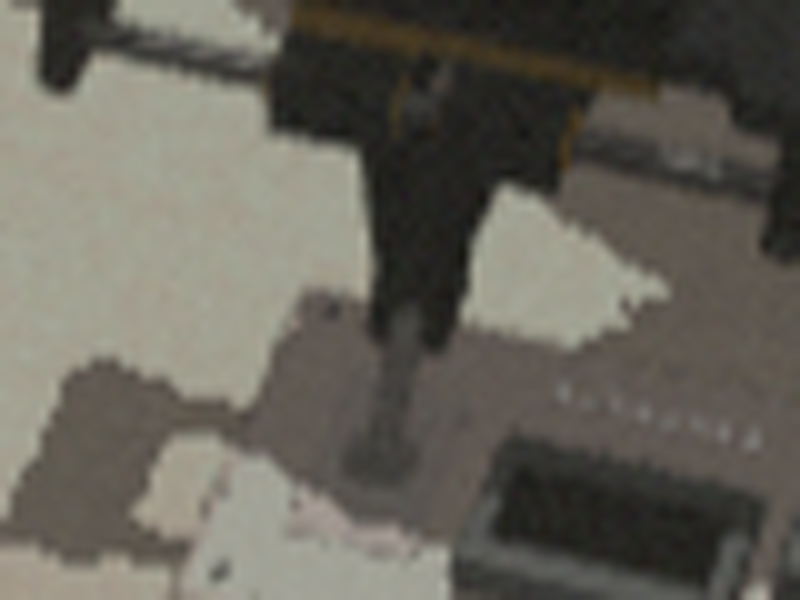

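```bash
python3 -m creep '[[0,0.02,0,0,0,0,0],[0,0.035,0,0,0,0,0],[0,0.05,0,0,0,0,0],[0,0.065,0,0,0,0,0],[0,0.07,0,0,0,0,0]]'
python3 -m creep '[[0,0.007,0,0,0,0,0],[0,0.007,0,0,0,0,0]]'
python3 - <<'E'
from h import *
s=r.sense();print((s["tcp_pos"]-[.5396,.1829,.049])@s["ee_rot"],s["wrist_force"]@s["ee_rot"],s["tcp_pos"])
im=r.capture("scene");crop(im,400,235,80,60,10,"s6.png")
im=r.capture("wrist");crop(im,325,250,100,80,8,"w6.png")
E
```

```text
time_s: 5.0
tcp_pos: [0.5296, 0.1845, 0.0536]
ee_rot: [[0.947, -0.322, 0.001], [-0.322, -0.947, -0.003], [0.002, 0.002, -1.0]]
wrist_force: [-2.3, 2.2, 1.5]
gripper_width: 0.007
time_s: 5.17
tcp_pos: [0.5319, 0.1838, 0.0536]
ee_rot: [[0.947, -0.323, 0.001], [-0.323, -0.947, -0.003], [0.002, 0.002, -1.0]]
wrist_force: [-1.8, 0.5, 1.9]
gripper_width: 0.005
[-0.0075  0.0016 -0.0047] [-1.8113  0.1386 -1.8753] [0.5319 0.1838 0.0536]
```

View pics/s6.png

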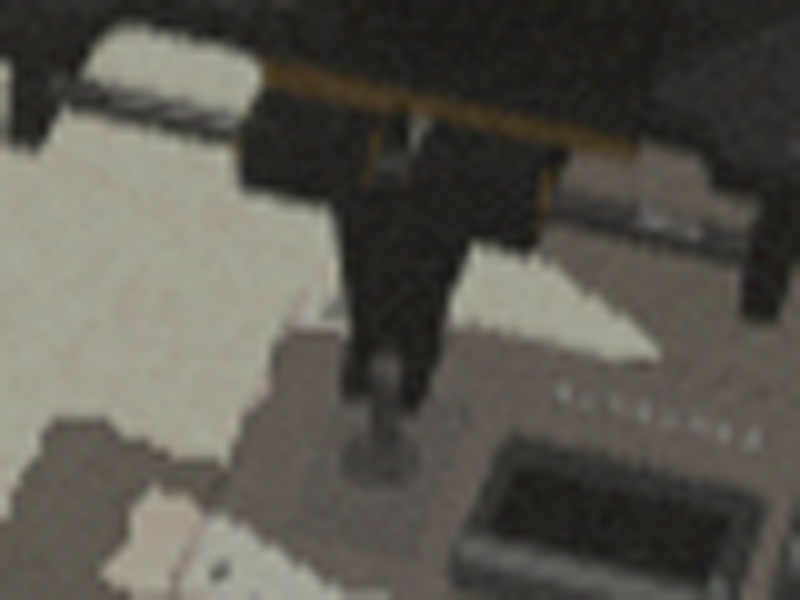

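View pics/w6.png

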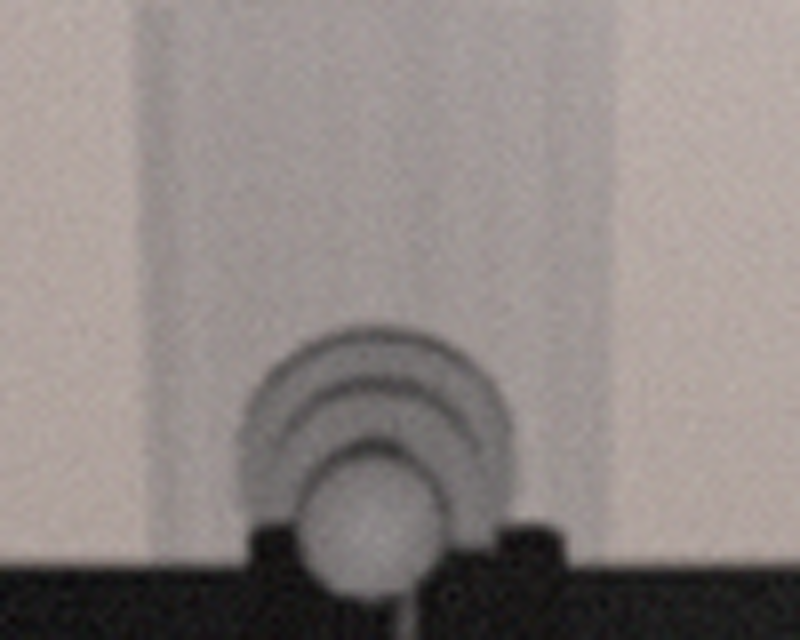

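```bash
for i in 1 2; do :; done; python3 -m creep '[[0,0.007,0,0,0,0,0],[0,0.01,0,0,0,0,0],[0,0.01,0,0,0,0,0]]'
python3 -m creep '[[0,0.005,0,0,0,0,0],[0,0.005,0,0,0,0,0]]'
python3 -m creep '[[0,0.005,0,0,0,0,0],[0,0.005,0,0,0,0,0]]'
python3 - <<'E'
from h import *
s=r.sense();print((s["tcp_pos"]-[.5396,.1829,.049])@s["ee_rot"],s["wrist_force"]@s["ee_rot"],s["tcp_pos"])
im=r.capture("scene");crop(im,400,235,80,60,10,"s7.png")
im=r.capture("wrist");crop(im,325,250,100,80,8,"w7.png")
h=np.array([.5396,.1829,.049]);xt=np.array([np.cos(-.325),np.sin(-.325),0])
for n,a in (("off",-.45),("up",0),("on",.45)):
    e=h+.036*(xt*np.sin(a)+np.array([0,0,np.cos(a)]))
    print(n,"wrist",(proj("wrist",e,s)-[275,210])*8,"scene",(proj("scene",e)+[0,2]-[360,205])*10)
E
```

```text
time_s: 5.52
tcp_pos: [0.5346, 0.1828, 0.0534]
ee_rot: [[0.947, -0.322, 0.001], [-0.322, -0.947, -0.003], [0.002, 0.002, -1.0]]
wrist_force: [-0.9, 0.8, 0.7]
gripper_width: 0.006
time_s: 5.68
tcp_pos: [0.5351, 0.1825, 0.0532]
ee_rot: [[0.946, -0.323, -0.001], [-0.323, -0.946, -0.003], [0.0, 0.003, -1.0]]
wrist_force: [-5.1, 2.1, 1.8]
gripper_width: 0.01
time_s: 5.85
tcp_pos: [0.5352, 0.1825, 0.0531]
ee_rot: [[0.946, -0.323, -0.003], [-0.323, -0.946, -0.003], [-0.002, 0.004, -1.0]]
wrist_force: [-6.7, 4.8, 2.6]
gripper_width: 0.002
[-0.004   0.0018 -0.0041] [-7.8671 -2.399  -2.5972] [0.5352 0.1825 0.0531]
off wrist [383.9856 995.4641] scene [410.3359 308.3755]
up wrist [381.5485 770.7927] scene [395.1781 337.04  ]
on wrist [379.455  467.1813] scene [376.6139 390.3471]
```

View pics/s7.png

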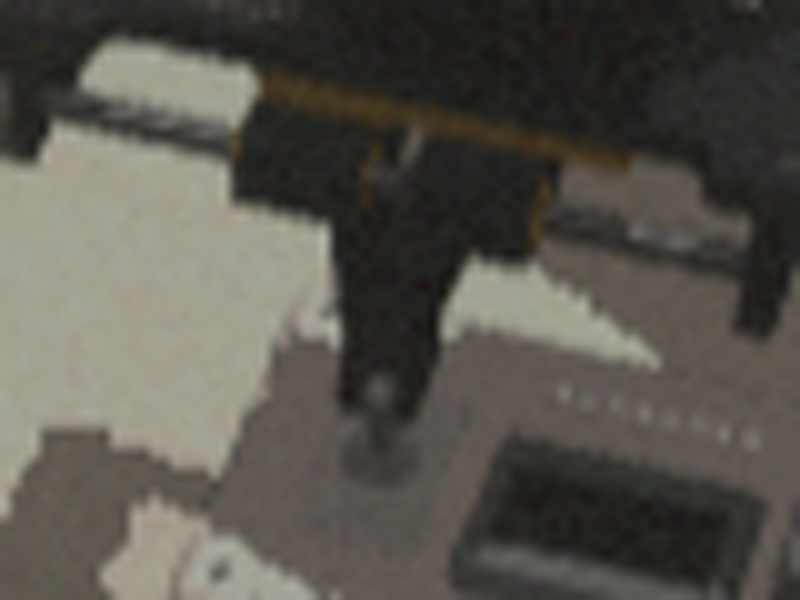

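View pics/w7.png

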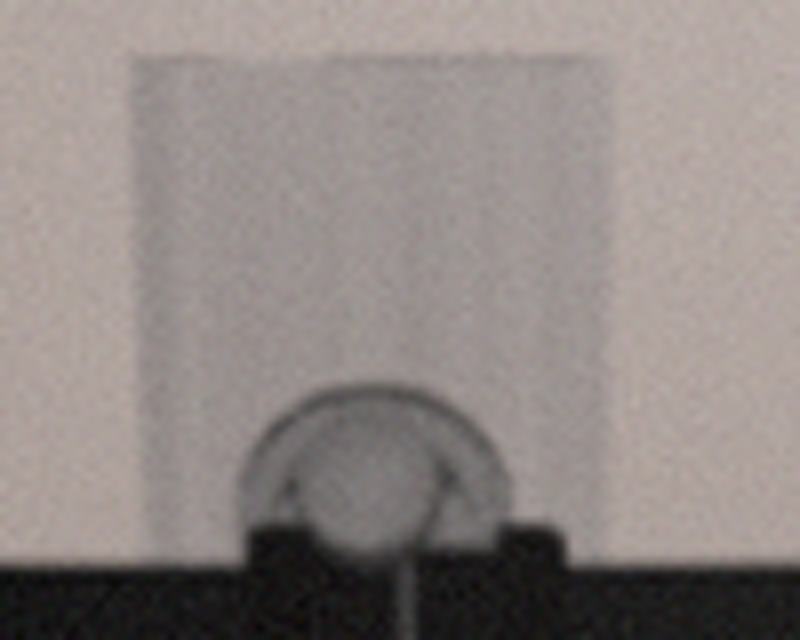

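```bash
python3 -m creep '[[0,-0.08,0,0,0,0,0],[0,-0.14,0,-0.04,0,0,0],[0.3,-0.14,0,-0.16,0,0,0],[1,-0.14,0,-0.29,0,0,0],[1,-0.14,0,-0.4,0,0,0]]'
python3 -m creep '[[1,0.03,-0.08,-0.09,0,0,0],[1,0.06,-0.18,-0.13,0,0,0],[1,0.09,-0.28,-0.13,0,0,0],[1,0.12,-0.36,-0.13,0,0,0],[1,0.15,-0.4,-0.13,0,0,0]]'
python3 - <<'E'
from h import *
s=r.sense();im=r.capture("wrist");cv2.imwrite("pics/w8.png",im);im=r.capture("scene");crop(im,430,225,133,100,6,"s8.png")
print(s["time_s"],s["tcp_pos"],s["gripper_width"],"delta tool units",(np.array([.5778,.2965,s["tcp_pos"][2]])-s["tcp_pos"])@s["ee_rot"]/.3)
E
```

```text
time_s: 6.37
tcp_pos: [0.4964, 0.1965, 0.1756]
ee_rot: [[0.947, -0.322, -0.001], [-0.322, -0.947, -0.003], [0.0, 0.003, -1.0]]
wrist_force: [1.2, 1.5, 0.7]
gripper_width: 0.152
time_s: 6.78
tcp_pos: [0.5794, 0.2981, 0.2144]
ee_rot: [[0.947, -0.32, 0.001], [-0.32, -0.947, -0.001], [0.002, 0.001, -1.0]]
wrist_force: [-0.0, -0.3, -0.0]
gripper_width: 0.527
6.7833 [0.5794 0.2981 0.2144] 0.5272650834594341 delta tool units [-0.0032  0.0069  0.    ]
```

View pics/w8.png

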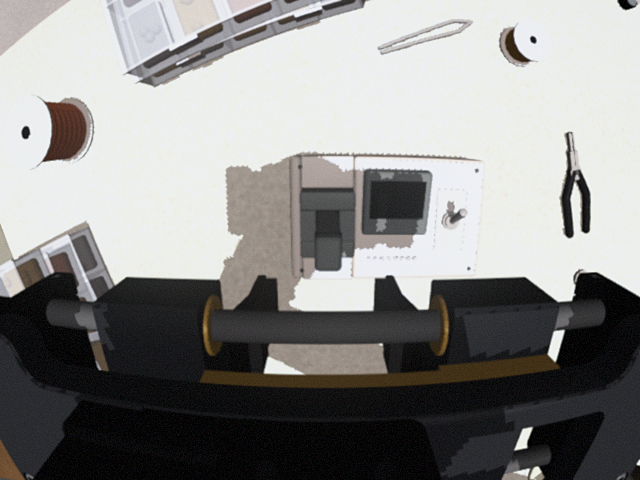

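View pics/s8.png

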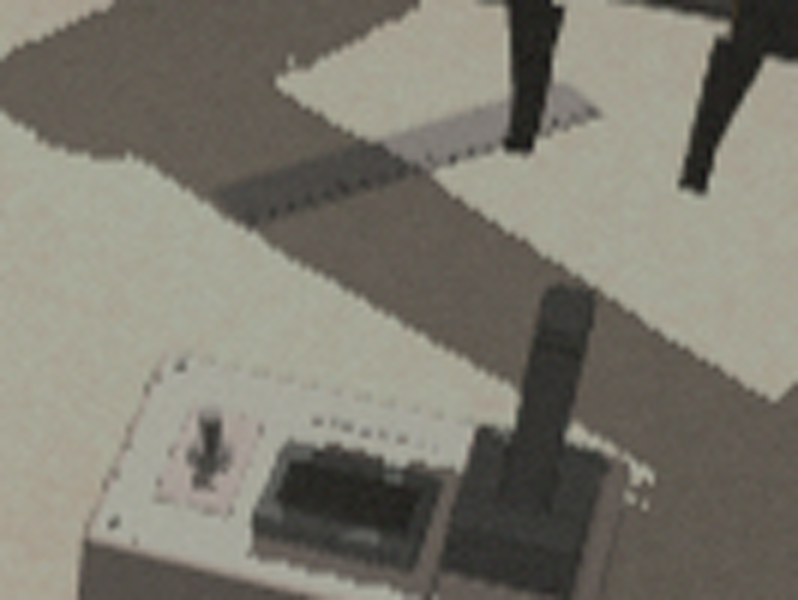

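```bash
python3 -m creep '[[1,-0.003,0.007,0,0,0,-0.004],[1,-0.003,0.007,0.07,0,0,-0.004],[1,-0.003,0.007,0.15,0,0,-0.004],[1,-0.003,0.007,0.23,0,0,-0.004],[1,-0.003,0.007,0.25,0,0,-0.004]]'
python3 - <<'E'
from h import *
s=r.sense();im=r.capture("wrist");cv2.imwrite("pics/w9.png",im);im=r.capture("scene");crop(im,450,225,80,80,8,"s9.png")
print(s["time_s"],s["tcp_pos"],s["gripper_width"],"delta tool units",(np.array([.5778,.2965,.088])-s["tcp_pos"])@s["ee_rot"]/.3,s["wrist_force"])
E
```

```text
time_s: 7.3
tcp_pos: [0.5748, 0.2927, 0.1342]
ee_rot: [[0.951, -0.31, -0.007], [-0.31, -0.951, -0.007], [-0.004, 0.009, -1.0]]
wrist_force: [-0.2, -0.0, -1.7]
gripper_width: 0.965
7.3 [0.5748 0.2927 0.1342] 0.9649951420147815 delta tool units [ 0.0061 -0.0165  0.1539] [-0.1852 -0.0215 -1.6582]
```

View pics/w9.png

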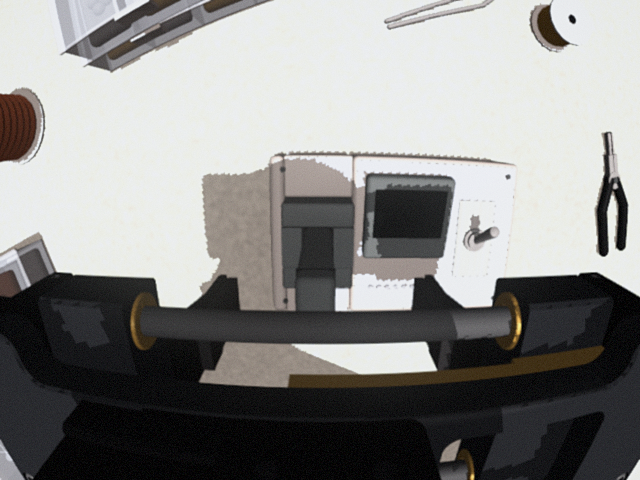

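View pics/s9.png

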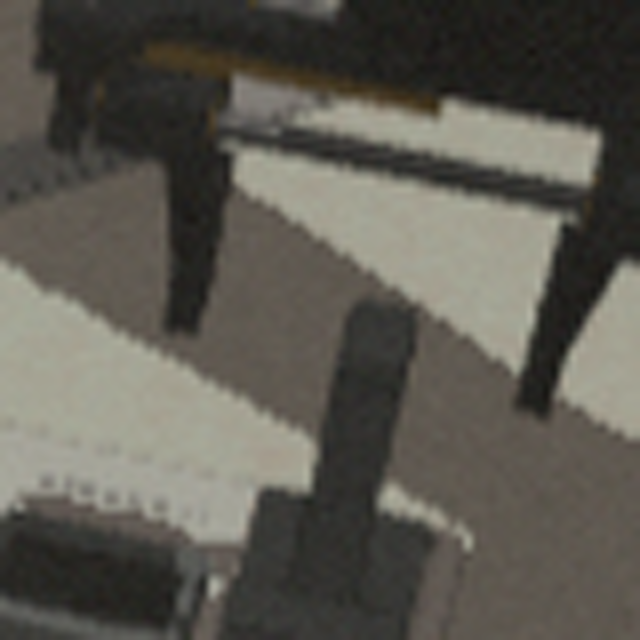

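```bash
python3 -m creep '[[1,0.006,-0.016,0.01,0,0,0.006],[1,0.006,-0.016,0.05,0,0,0.006],[1,0.006,-0.016,0.1,0,0,0.006],[1,0.006,-0.016,0.12,0,0,0.006],[1,0.006,-0.016,0.12,0,0,0.006]]'
python3 - <<'E'
from h import *
s=r.sense();im=r.capture("wrist");cv2.imwrite("pics/w10.png",im);im=r.capture("scene");crop(im,450,225,80,80,8,"s10.png")
print(s["time_s"],s["tcp_pos"],s["ee_rot"],s["gripper_width"],"delta tool units",(np.array([.5778,.2965,.088])-s["tcp_pos"])@s["ee_rot"]/.3,s["wrist_force"])
E
```

```text
time_s: 7.82
tcp_pos: [0.5797, 0.2974, 0.1007]
ee_rot: [[0.945, -0.328, -0.004], [-0.328, -0.945, -0.006], [-0.001, 0.007, -1.0]]
wrist_force: [-0.0, 1.3, -0.3]
gripper_width: 0.997
7.8167 [0.5797 0.2974 0.1007] [[ 0.9448 -0.3277 -0.0035]
 [-0.3277 -0.9448 -0.0062]
 [-0.0013  0.007  -1.    ]] 0.9974399095714666 delta tool units [-0.0048  0.0047  0.0423] [-0.0264  1.3182 -0.2732]
```

View pics/s10.png

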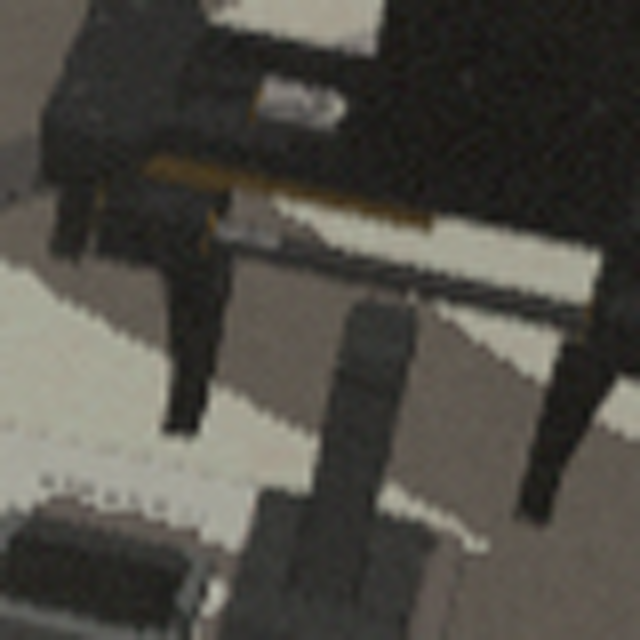

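View pics/w10.png

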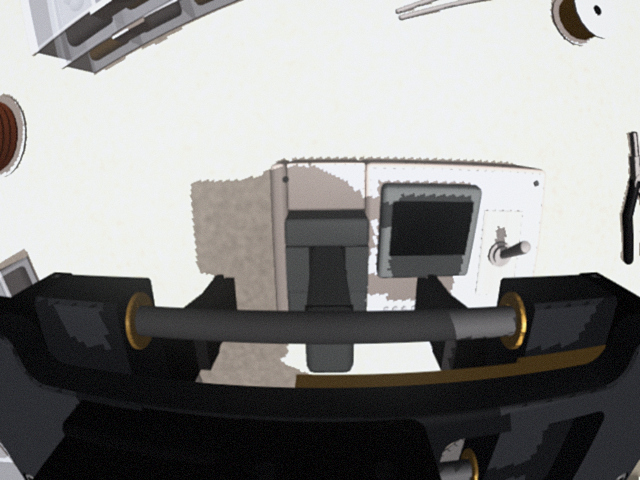

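```bash
python3 -m creep '[[1,-0.005,0.003,0.02,0,0,0],[1,-0.005,0.003,0.04,0,0,0],[1,-0.005,0.003,0.04,0,0,0]]'
python3 - <<'E'
from h import *
s=r.sense();im=r.capture("wrist");cv2.imwrite("pics/w11.png",im);im=r.capture("scene");crop(im,450,225,80,80,8,"s11.png")
print(s["time_s"],s["tcp_pos"],s["ee_rot"],s["gripper_width"],"delta tool units",(np.array([.5778,.2965,.088])-s["tcp_pos"])@s["ee_rot"]/.3,s["wrist_force"])
E
```

```text
time_s: 8.17
tcp_pos: [0.5782, 0.2973, 0.0894]
ee_rot: [[0.945, -0.327, -0.002], [-0.327, -0.945, -0.005], [-0.0, 0.006, -1.0]]
wrist_force: [-0.8, -0.3, -0.9]
gripper_width: 1.001
8.1667 [0.5782 0.2973 0.0894] [[ 0.9449 -0.3274 -0.0024]
 [-0.3274 -0.9449 -0.0053]
 [-0.0005  0.0058 -1.    ]] 1.0007847046718181 delta tool units [-0.0004  0.0028  0.0045] [-0.8082 -0.2515 -0.872 ]
```

View pics/s11.png

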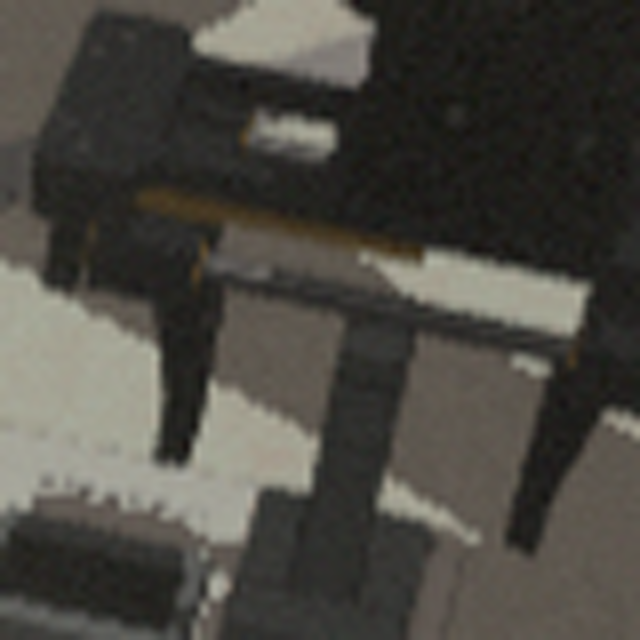

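View pics/w11.png

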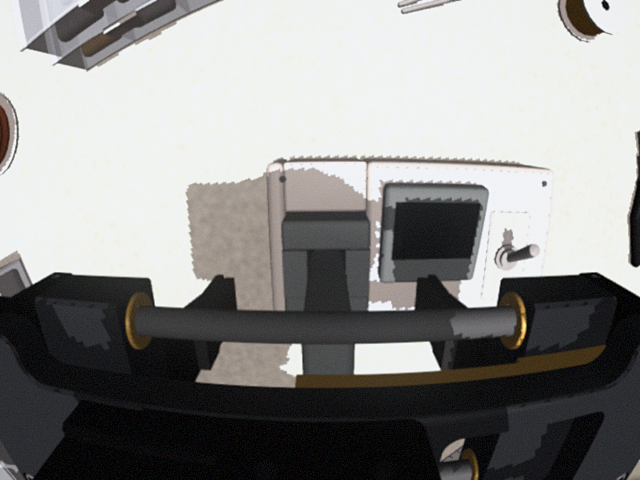

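```bash
python3 -m creep '[[0.6,0,0.001,0,0,0,0],[0.4,0,0.001,0,0,0,0],[0.3,0,0.001,0,0,0,0],[0.2,0,0.001,0,0,0,0],[0.15,0,0.001,0,0,0,0]]'
python3 -m creep '[[0.1,0,0,0,0,0,0],[0.0,0,0,0,0,0,0],[0,0,0,0,0,0,0]]'
python3 - <<'E'
from h import *
s=r.sense();im=r.capture("scene");crop(im,450,225,80,80,8,"s12.png")
print(s["time_s"],s["tcp_pos"],s["ee_rot"],s["gripper_width"]*87,s["wrist_force"],s["moment"])
E
```

```text
time_s: 8.68
tcp_pos: [0.5787, 0.2972, 0.0902]
ee_rot: [[0.945, -0.327, -0.001], [-0.327, -0.945, -0.005], [0.001, 0.005, -1.0]]
wrist_force: [-0.1, 0.0, -0.2]
gripper_width: 0.709
time_s: 8.93
tcp_pos: [0.5788, 0.2972, 0.0902]
ee_rot: [[0.945, -0.327, -0.001], [-0.327, -0.945, -0.005], [0.001, 0.005, -1.0]]
wrist_force: [-0.0, 0.8, 0.0]
gripper_width: 0.481
8.9333 [0.5788 0.2972 0.0902] [[ 0.945  -0.3271 -0.001 ]
 [-0.3271 -0.945  -0.0049]
 [ 0.0007  0.0049 -1.    ]] 41.84227114770628 [-0.0315  0.7669  0.0297] [-0.02   -0.0332  0.0433]
```

View pics/s12.png

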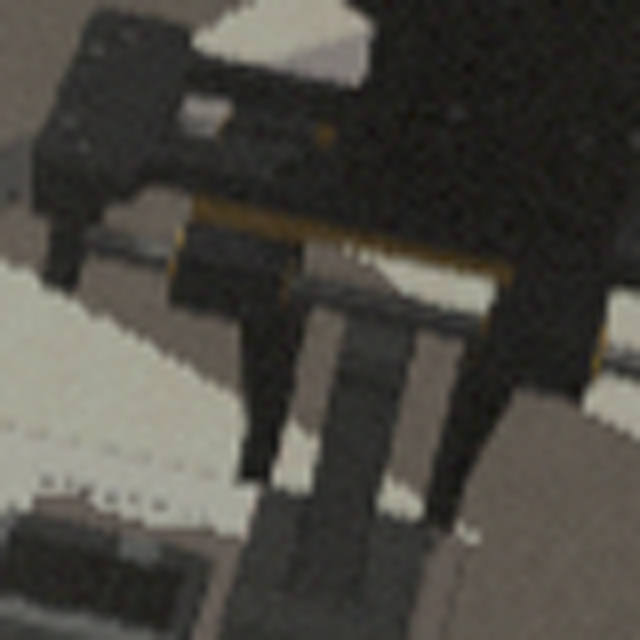

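```bash
python3 -m creep '[[0,0,0,0,0,0,0],[0,0,0,0,0,0,0],[0,0,0,0,0,0,0],[0,0,0,0,0,0,0],[0,0,0,0,0,0,0]]'
python3 - <<'E'
from h import *
s=r.sense();im=r.capture("scene");crop(im,450,225,80,80,8,"s13.png")
print(s["time_s"],s["tcp_pos"],s["ee_rot"],s["gripper_width"]*87,s["wrist_force"],s["moment"])
E
```

```text
time_s: 9.4
tcp_pos: [0.5787, 0.2972, 0.0902]
ee_rot: [[0.945, -0.327, -0.001], [-0.327, -0.945, -0.005], [0.001, 0.005, -1.0]]
wrist_force: [0.6, -0.6, -0.3]
gripper_width: 0.207
9.4 [0.5787 0.2972 0.0902] [[ 0.945  -0.3271 -0.0011]
 [-0.3271 -0.945  -0.005 ]
 [ 0.0006  0.005  -1.    ]] 18.004861161591037 [ 0.5636 -0.5643 -0.3243] [ 0.0078  0.0261 -0.0375]
```

View pics/s13.png

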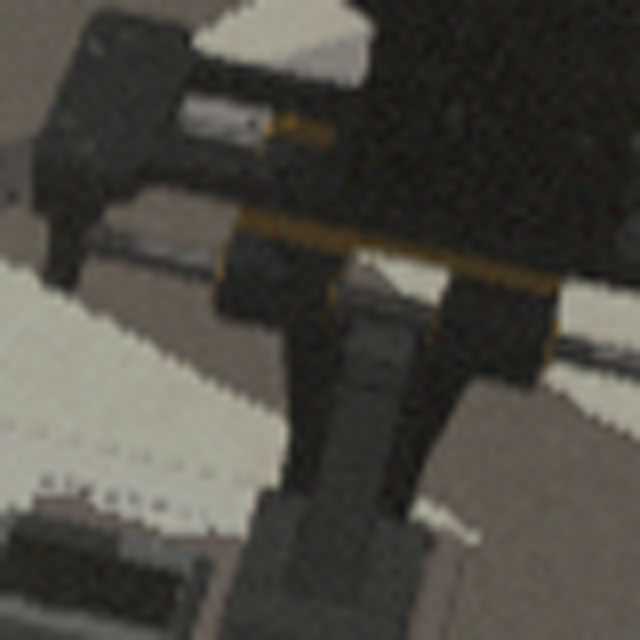

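```bash
python3 -m creep '[[0,0,0,-0.03,0,0,0],[0,0,0,-0.08,0,0,0],[0,0,0,-0.14,0,0,0],[0,0,0,-0.22,0,0,0],[0,0,0,-0.3,0,0,0]]'
python3 -m creep '[[0,0,0,-0.1,0,0,0],[0,0,0,-0.2,0,0,0],[0,0,0,-0.25,0,0,0],[0,0,0,-0.25,0,0,0]]'
python3 - <<'E'
from h import *
s=r.sense();im=r.capture("scene");crop(im,450,225,107,80,6,"s14.png")
im=r.capture("wrist");cv2.imwrite("pics/w14.png",im)
print(s["time_s"],s["tcp_pos"],s["ee_rot"],s["gripper_width"]*87,s["wrist_force"],s["moment"])
E
```

```text
time_s: 9.87
tcp_pos: [0.5785, 0.2974, 0.1812]
ee_rot: [[0.945, -0.327, -0.002], [-0.327, -0.945, -0.006], [0.0, 0.006, -1.0]]
wrist_force: [0.0, -0.2, -0.4]
gripper_width: 0.206
time_s: 10.2
tcp_pos: [0.5805, 0.2988, 0.2622]
ee_rot: [[0.945, -0.327, 0.007], [-0.327, -0.945, -0.0], [0.006, -0.002, -1.0]]
wrist_force: [0.1, 1.0, -0.1]
gripper_width: 0.204
10.2 [0.5805 0.2988 0.2622] [[ 0.9451 -0.3267  0.0068]
 [-0.3267 -0.9451 -0.0002]
 [ 0.0065 -0.002  -1.    ]] 17.742767559654784 [ 0.1054  1.0069 -0.1201] [ 0.0327 -0.003   0.0097]
```

View pics/s14.png

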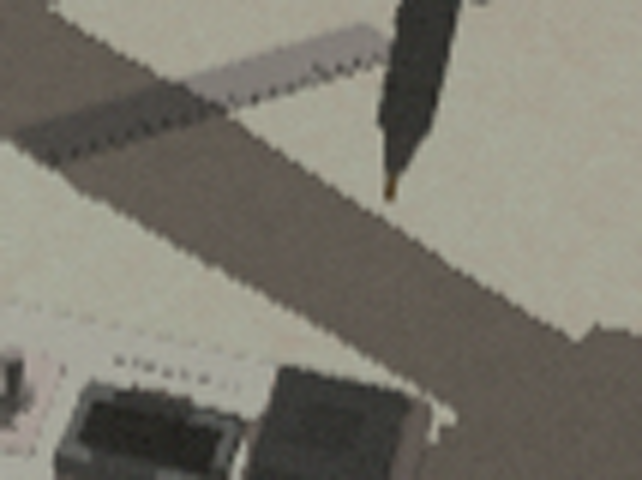

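View pics/w14.png

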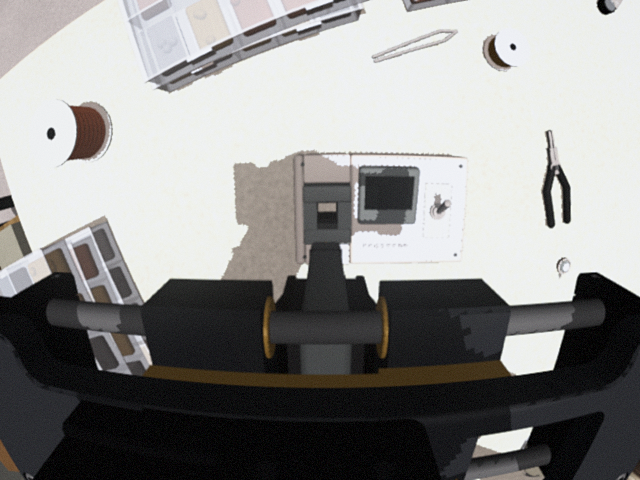

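```bash
python3 -m creep '[[0,0,0.1,-0.03,0,0,0],[0,-0.01,0.22,-0.06,0,0,0],[0,-0.01,0.35,-0.1,0,0,0],[0,-0.015,0.48,-0.12,0,0,0],[0,-0.015,0.61,-0.12,0,0,0]]'
python3 -m creep '[[0,0,0.13,0,0,0,0],[0,-0.01,0.26,0,0,0,0],[0,-0.01,0.39,0,0,0,0],[0,-0.015,0.52,0,0,0,0],[0,-0.015,0.65,0,0,0,0]]'
python3 -m creep '[[0,0,0.13,0,0,0,0],[0,-0.01,0.26,0,0,0,0],[0,-0.01,0.39,0,0,0,0],[0,-0.015,0.5,0,0,0,0],[0,-0.015,0.58,0,0,0,0]]'
```

```text
time_s: 10.72
tcp_pos: [0.513, 0.125, 0.2931]
ee_rot: [[0.945, -0.327, -0.003], [-0.327, -0.945, -0.005], [-0.001, 0.006, -1.0]]
wrist_force: [0.6, -0.9, -0.3]
gripper_width: 0.201
time_s: 11.13
tcp_pos: [0.4428, -0.0593, 0.2925]
ee_rot: [[0.945, -0.326, -0.006], [-0.326, -0.945, -0.005], [-0.004, 0.007, -1.0]]
wrist_force: [1.3, 0.0, -0.7]
gripper_width: 0.211
time_s: 11.55
tcp_pos: [0.3793, -0.224, 0.2921]
ee_rot: [[0.945, -0.328, -0.01], [-0.328, -0.945, -0.004], [-0.008, 0.007, -1.0]]
wrist_force: [0.7, -0.5, -0.4]
gripper_width: 0.209
```

```bash
python3 -m creep '[[0,0,0,0,0,0,0],[0,0,0,0,0,0,0]]'
python3 - <<'E'
from h import *
import pickle
s=r.sense();im=r.capture("wrist");cv2.imwrite("pics/w15.png",im);pickle.dump(s,open("s15.pkl","wb"))
print(s["time_s"],s["tcp_pos"],s["ee_rot"],s["joints"])
X=(.478,-.2609,.1126);p=proj("wrist",X,s);print(p);crop(im,p[0],p[1],160,120,5,"w15c.png");print(int(p[0]-80),int(p[1]-60))
E
```

```text
time_s: 11.72
tcp_pos: [0.3775, -0.2245, 0.2902]
ee_rot: [[0.944, -0.331, -0.014], [-0.331, -0.944, -0.003], [-0.013, 0.007, -1.0]]
wrist_force: [-0.1, -0.4, -1.6]
gripper_width: 0.204
11.7167 [ 0.3775 -0.2245  0.2902] [[ 0.9436 -0.3309 -0.0142]
 [-0.331  -0.9436 -0.0026]
 [-0.0125  0.0072 -0.9999]] [ -9.1873   0.817  -15.6301   0.2899 -74.3316  79.7791]
[325.6722 101.7179]
245 41
```

View pics/w15.png

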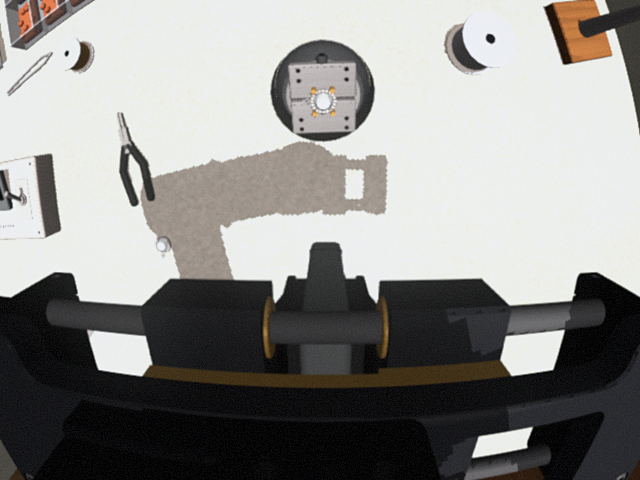

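View pics/w15c.png

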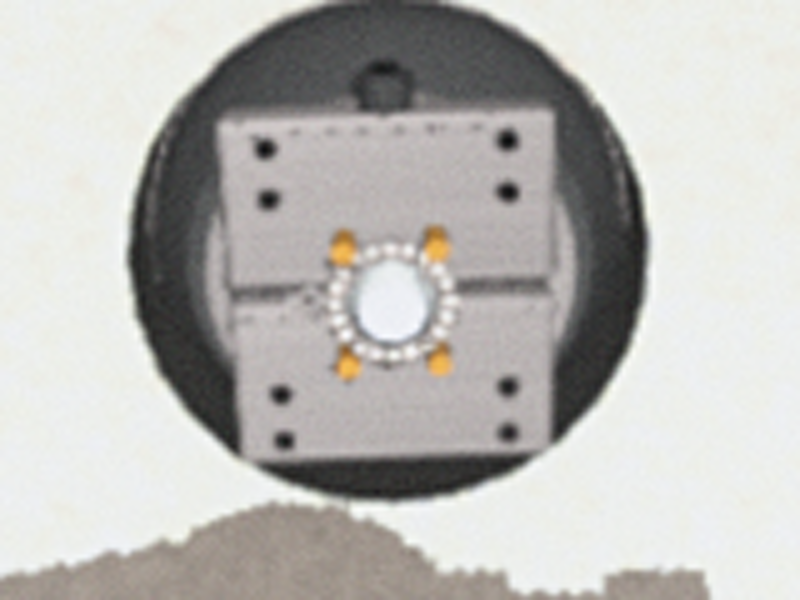

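```bash
cat > fit2.py <<'E'
from h import *
import pickle
from scipy.optimize import least_squares
s=pickle.load(open("s15.pkl","rb"))
g=lambda u,v:np.array((245+u/5,41+v/5))
def V(q,p):
    R=Ro.from_euler('ZY',[q[2],-q[3]]).as_matrix();return np.array([q[0],q[1],.062])+R@np.array(p)
th=np.linspace(0,2*np.pi,60)
def ring(q,cam,s):
    P=np.array([proj(cam,(q[0]+.062*np.cos(t),q[1]+.062*np.sin(t),z),s) for z in(0,.028) for t in th])
    return np.array([P[:,0].min(),P[:,0].max(),P[:,1].max(),P[:,1].min()])
C=[g(218,118),g(555,110),g(552,450),g(243,460)]
ro=np.array([g(130,0)[0],g(648,0)[0],g(0,500)[1],g(0,0)[1]])
L=[(sx*.0355,sy*.031,.048) for sx,sy in ((1,1),(1,-1),(-1,-1),(-1,1))]
def f(q,parts=False):
    e=[proj("wrist",V(q,l),s)-c for l,c in zip(L,C)]
    e+=[proj("wrist",V(q,(0,0,.058)),s)-g(393,300)]
    e.append((ring(q,"wrist",s)-ro)[:3])
    return np.concatenate(e)
if __name__=="__main__":
    x=least_squares(f,[.505,-.27,-.3,.4]);q=x.x
    print(q,np.degrees(q[2:]),x.fun.round(1));print("stone",V(q,(0,0,.058)),"n",V(q,(0,0,1))-V(q,(0,0,0)))
    for t in (.2,.3,.4,.5):
        h=lambda p:f([p[0],p[1],p[2],t]);y=least_squares(h,[.505,-.27,-.3]);print(t,y.x,y.cost,V([*y.x,t],(0,0,.058)))
    print("top pred",proj("top",V(q,(0,0,.058))),"obs",(387+35.8,230+37.0))
    print("scene pred",proj("scene",V(q,(0,0,.058))),"obs",(178+268/8,200+66/8))
E
python3 fit2.py
```

```text
[ 0.5019 -0.2665 -0.3076  0.4423] [-17.6233  25.3408] [-0.4 -0.3  0.6 -0.8  0.3  0.2 -0.5  0.1  0.   1.  -1.9  1.8 -0.3]
stone [ 0.4782 -0.259   0.1144] n [-0.4079  0.1296  0.9038]
0.2 [ 0.4924 -0.2634 -0.308 ] 59.105340763207955 [ 0.4815 -0.2599  0.1188]
0.3 [ 0.4964 -0.2647 -0.3078] 24.829617548690344 [ 0.48   -0.2595  0.1174]
0.4 [ 0.5003 -0.266  -0.3076] 6.664422144518834 [ 0.4787 -0.2591  0.1154]
0.5 [ 0.5041 -0.2672 -0.3076] 8.574570676682734 [ 0.4776 -0.2588  0.1129]
top pred [422.2118 266.8074] obs (422.8, 267.0)
scene pred [212.277  205.6836] obs (211.5, 208.25)
```

```bash
cat > go.py <<'E'
from h import *
import sys
q=np.array([float(v) for v in open("vise.txt").read().split()])
Rv=Ro.from_euler('ZY',[q[2],-q[3]]).as_matrix();n=Rv[:,2];stone=np.array([q[0],q[1],.062])+.058*n
TIP=np.array([0,0,.0842])
def plan(gap,dx=0,dy=0):
    s=r.sense();R=s["ee_rot"];Rt=Rv@np.diag([1,-1,-1.])
    tgt=stone+n*gap-Rt@(TIP)+Rt@np.array([dx,dy,0])
    print("t",s["time_s"],"tcp",s["tcp_pos"],"F",s["wrist_force"],"Ftool",s["wrist_force"]@R)
    print("shift",((tgt-s["tcp_pos"])@R/.3).round(4),"mm",((tgt-s["tcp_pos"])@R*1000).round(1),"turn",(Ro.from_matrix(R.T@Rt).as_rotvec()/np.pi).round(4))
    tip=s["tcp_pos"]+R@TIP;d=(tip-stone)@Rt;print("tip rel stone, tool-target frame mm",(d*1000).round(2),"tilt err deg",np.degrees(np.arccos(np.clip(-R[:,2]@n,-1,1))).round(2))
if __name__=="__main__": plan(float(sys.argv[1]))
E
echo ".5019 -.2665 -.3076 .4423" > vise.txt; python3 go.py 0.09
```

```text
t 11.7667 tcp [ 0.3782 -0.2239  0.2906] F [-0.4873 -0.1111 -1.2054] Ftool [-0.4098  0.2567  1.212 ]
shift [0.1056 0.0073 0.0612] mm [31.7  2.2 18.4] turn [ 0.0042  0.1444 -0.0083]
tip rel stone, tool-target frame mm [ -57.27   -2.62 -128.87] tilt err deg 26.01
```

```bash
python3 -m creep '[[0,0.02,0,0.01,0,0.03,0],[0,0.04,0.002,0.02,0.001,0.065,-0.002],[0,0.065,0.004,0.035,0.002,0.1,-0.004],[0,0.09,0.006,0.05,0.003,0.13,-0.006],[0,0.105,0.007,0.06,0.004,0.144,-0.008]]'
python3 -m creep '[[0,0,0,0,0,0,0],[0,0,0,0,0,0,0]]'
python3 go.py .09
python3 - <<'E'
from h import *
import pickle
s=r.sense();im=r.capture("wrist");cv2.imwrite("pics/w16.png",im);pickle.dump(s,open("s16.pkl","wb"))
from go import stone,TIP
p=proj("wrist",stone,s);print(p,proj("wrist",s["tcp_pos"]+s["ee_rot"]@TIP,s));crop(im,325,200,160,120,5,"w16c.png")
E
```

```text
time_s: 12.18
tcp_pos: [0.4054, -0.2344, 0.2704]
ee_rot: [[0.862, -0.301, 0.408], [-0.272, -0.954, -0.128], [0.428, -0.001, -0.904]]
wrist_force: [-0.6, -0.0, -1.3]
gripper_width: 0.203
time_s: 12.35
tcp_pos: [0.4045, -0.2332, 0.2694]
ee_rot: [[0.864, -0.299, 0.406], [-0.271, -0.954, -0.127], [0.425, -0.001, -0.905]]
wrist_force: [-0.1, -0.1, -0.0]
gripper_width: 0.204
t 12.35 tcp [ 0.4045 -0.2332  0.2694] F [-0.1071 -0.0583 -0.0247] Ftool [-0.0872  0.0877 -0.0137]
shift [ 0.0142  0.0076 -0.0024] mm [ 4.3  2.3 -0.7] turn [-0.0007  0.0011  0.0009]
tip rel stone, tool-target frame mm [ -4.56  -2.45 -89.31] tilt err deg 0.24
[328.6119 212.5724] [326.0334 242.5838]
```

View pics/w16.png

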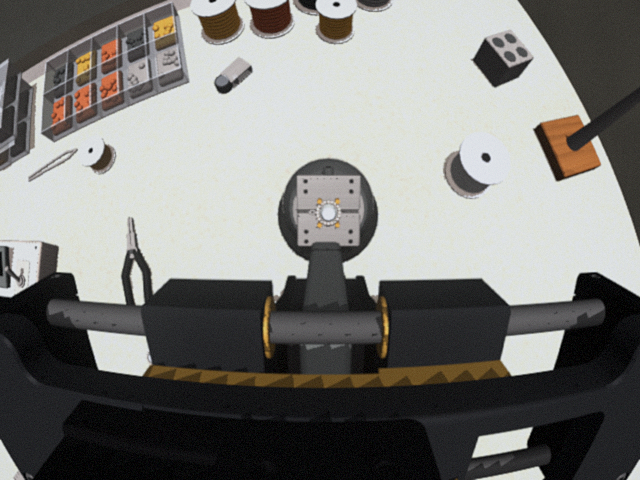

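View pics/w16c.png

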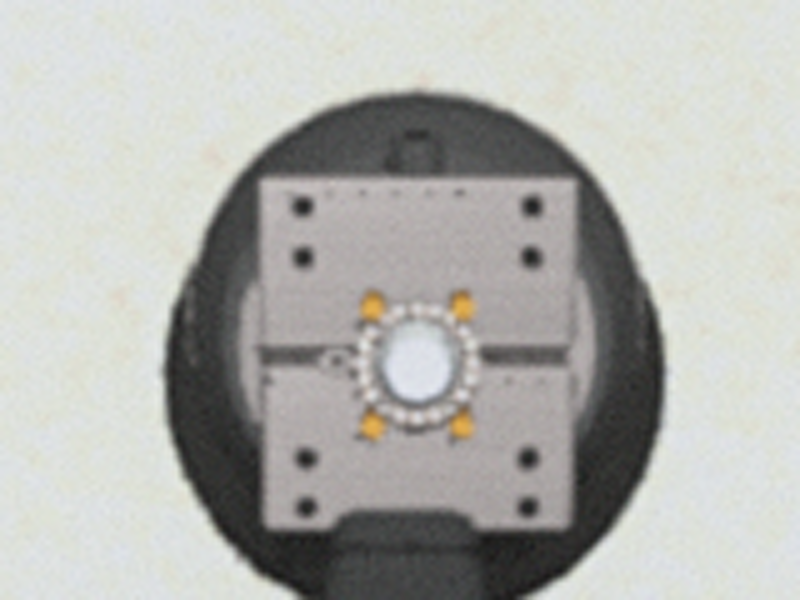

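```bash
cat > fit3.py <<'E'
from fit2 import *
s2=pickle.load(open("s16.pkl","rb"))
g2=lambda u,v:np.array((245+u/5,140+v/5))
C2=[g2(259,177),g2(578,177),g2(573,527),g2(264,532)]
def f2(q):
    e=[proj("wrist",V(q,l),s2)-c for l,c in zip(L,C2)]
    e+=[proj("wrist",V(q,(0,0,.058)),s2)-g2(418,363)]
    e.append((ring(q,"wrist",s2)-np.array([g2(165,0)[0],g2(663,0)[0],0,0]))[:2])
    return np.concatenate(e)
def top(q): return np.concatenate([proj("top",V(q,l))-np.array((387+u/10,230+v/10)) for l,(u,v) in zip(L+[(0,0,.058)],[(290,205),(510,268),(425,500),(205,435),(358,370)])])
for nm,F in (("2",f2),("1+2",lambda q:np.r_[f(q),f2(q)]),("1+2+top",lambda q:np.r_[f(q),f2(q),top(q)])):
    x=least_squares(F,[.505,-.27,-.3,.4],loss="soft_l1");q=x.x
    print(nm,q,"stone",V(q,(0,0,.058)),x.fun.round(1))
q12=q
# triangulate stone from two wrist views
o1,d1=ray("wrist",g(393,301),s);o2,d2=ray("wrist",g2(418,363),s2)
A=np.stack([d1,-d2],1);t=np.linalg.lstsq(A,o2-o1,rcond=None)[0];print("tri",o1+d1*t[0],o2+d2*t[1])
# stone ray at view 2, distance to axis
print("view2 stone on z=.114/.116",onz("wrist",g2(418,363),.114,s2),onz("wrist",g2(418,363),.118,s2))
E
python3 fit3.py
```

```text
2 [ 0.5019 -0.2665 -0.3002  0.4523] stone [ 0.4777 -0.259   0.1142] [-0.5 -0.2  0.2 -0.4  0.   0.3  0.  -0.3  0.2  0.6 -1.7  2.1]
1+2 [ 0.5024 -0.2667 -0.3043  0.4534] stone [ 0.4782 -0.2591  0.1141] [-0.5  0.5  0.5 -0.2  0.3  0.4 -0.3  0.5  0.   1.6 -2.   1.7 -0.3 -0.4
 -0.8  0.3 -0.8 -0.1 -0.  -0.1 -1.   0.2  0.1 -1.6  2.2]
1+2+top [ 0.5024 -0.2668 -0.3032  0.4527] stone [ 0.4782 -0.2592  0.1142] [-0.4  0.5  0.5 -0.3  0.5  0.4 -0.2  0.6  0.1  1.6 -1.9  1.8 -0.3 -0.3
 -0.8  0.4 -0.9  0.  -0.1  0.1 -0.9  0.3  0.  -1.6  2.2 -0.8 -0.5  0.1
  0.1 -0.8  0.3 -1.3  0.  -0.5 -0.2]
tri [ 0.4802 -0.2598  0.1059] [ 0.4803 -0.2597  0.1059]
view2 stone on z=.114/.116 [ 0.4783 -0.259   0.114 ] [ 0.4774 -0.2587  0.118 ]
```

```bash
echo ".5024 -.2667 -.3038 .4532" > vise.txt
python3 - <<'E'
from h import *
s={"tcp_pos":np.zeros(3),"ee_rot":np.eye(3)}
for z in (.0422,.0482,.0542):
    print(z,[proj("wrist",(x,y,z),s).round(1) for x,y in((.012,-.009),(.012,.009),(.014,0))])
print("tail edge",[proj("wrist",(.012,y,-.0668),s).round(1) for y in (-.009,.009)])
im=cv2.imread("pics/w16.png");crop(im,325,260,80,60,10,"w16p.png")
im=r.capture("scene");s=r.sense();from go import TIP,stone
cv2.imwrite("pics/s16f.png",im);p=proj("scene",s["tcp_pos"]+s["ee_rot"]@TIP)
crop(im,p[0],p[1],100,75,8,"s16.png");o=[int(p[0]-50),int(p[1]-37.5)]
w=lambda P:((proj("scene",P)+[0,2]-o)*8).round(0)
print("tip",w(s["tcp_pos"]+s["ee_rot"]@TIP),"shell end",w(s["tcp_pos"]+s["ee_rot"]@[0,0,.0482]),"stone",w(stone))
E
```

```text
0.0422 [array([311.2, 242. ]), array([341.1, 242. ]), array([326.2, 238.8])]
0.0482 [array([311.6, 239.4]), array([340.7, 239.4]), array([326.1, 236.3])]
0.0542 [array([311.9, 237. ]), array([340.3, 236.9]), array([326.1, 233.9])]
tail edge [array([299.5, 330.6]), array([354.6, 330.5])]
tip [400. 316.] shell end [411. 194.] stone [362. 614.]
```

View pics/w16p.png

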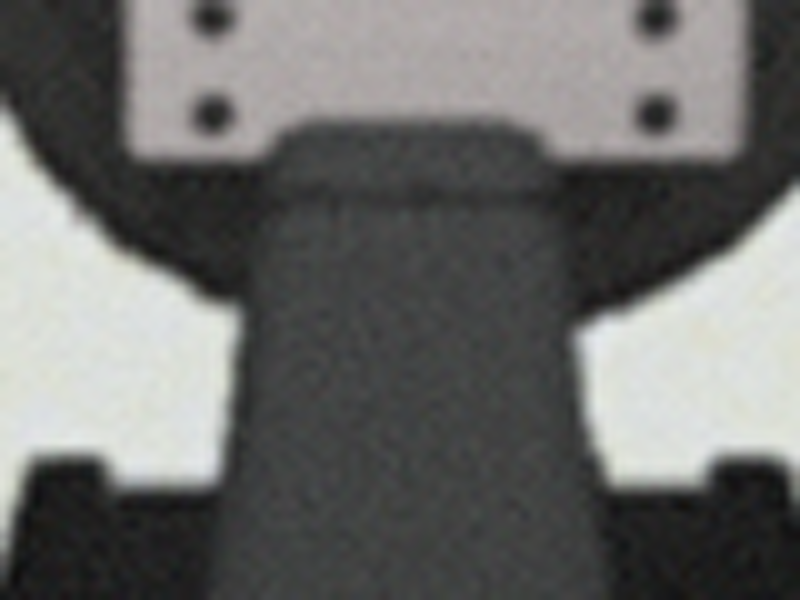

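View pics/s16.png

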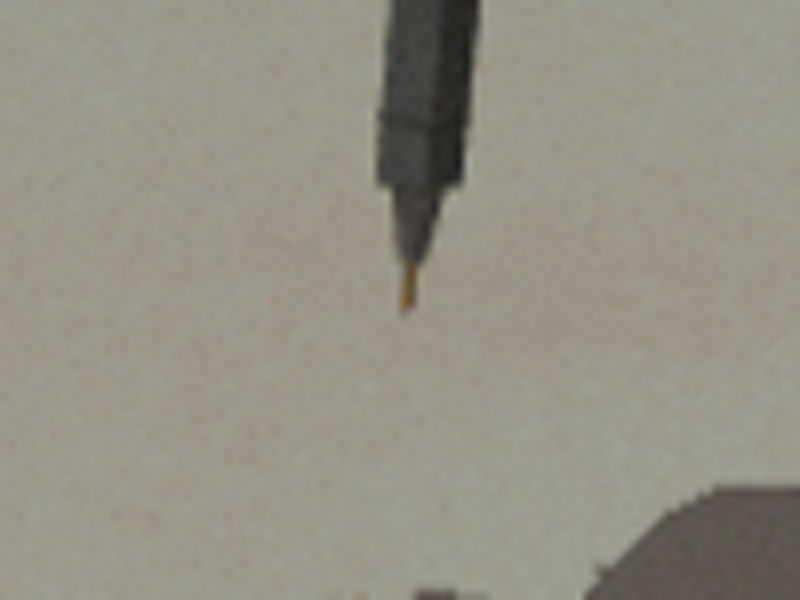

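```bash
sed -i 's/TIP=np.array(\[0,0,.0842\])/TIP=np.array([-.001,0,.0842])/' go.py; python3 go.py .03
```

```text
t 12.45 tcp [ 0.4062 -0.2339  0.2709] F [-0.2917 -0.4817 -0.718 ] Ftool [-0.4276  0.5475  0.5916]
shift [0.0052 0.0085 0.2002] mm [ 1.6  2.6 60.1] turn [-0.0001  0.0037 -0.0003]
tip rel stone, tool-target frame mm [ -1.84  -2.57 -90.1 ] tilt err deg 0.67
```

```bash
python3 -m creep '[[0,0.005,0.008,0.04,0,0.004,0],[0,0.005,0.008,0.09,0,0.004,0],[0,0.005,0.008,0.14,0,0.004,0],[0,0.005,0.008,0.18,0,0.004,0],[0,0.005,0.008,0.2,0,0.004,0]]'
python3 -m creep '[[0,0,0,0,0,0,0],[0,0,0,0,0,0,0],[0,0,0,0,0,0,0]]'
python3 go.py .01
python3 - <<'E'
from h import *
F=[];P=[]
for i in range(10):
    im=r.capture("scene");s=r.sense();F.append(s["wrist_force"]@s["ee_rot"]);P.append(s["tcp_pos"])
F=np.array(F);print("F",F.mean(0),F.std(0));print("P",np.mean(P,0),np.std(P,0)*1000)
from go import stone,TIP
tip=s["tcp_pos"]+s["ee_rot"]@TIP;p=proj("scene",tip);crop(im,p[0],p[1],80,60,10,"s17.png")
cv2.imwrite("pics/w17.png",r.capture("wrist"));t=r.capture("top");p=proj("top",tip);crop(t,p[0],p[1],60,60,8,"t17.png")
E
python3 go.py .01
```

```text
time_s: 12.87
tcp_pos: [0.4322, -0.2442, 0.216]
ee_rot: [[0.858, -0.3, 0.416], [-0.27, -0.954, -0.13], [0.436, -0.0, -0.9]]
wrist_force: [-0.8, 0.8, -0.7]
gripper_width: 0.204
time_s: 13.12
tcp_pos: [0.4329, -0.2443, 0.2168]
ee_rot: [[0.858, -0.3, 0.417], [-0.27, -0.954, -0.131], [0.437, -0.0, -0.899]]
wrist_force: [0.1, 0.1, -0.2]
gripper_width: 0.203
t 13.1167 tcp [ 0.4329 -0.2443  0.2168] F [ 0.0898  0.1058 -0.2223] Ftool [-0.0486 -0.1278  0.2236]
shift [-0.0035  0.002   0.0632] mm [-1.1  0.6 19. ] turn [-0.0001  0.0002 -0.0002]
tip rel stone, tool-target frame mm [  1.01  -0.62 -28.96] tilt err deg 0.04
F [-0.3049 -0.0177  0.484 ] [0.4709 0.3633 0.3988]
P [ 0.4323 -0.2442  0.2166] [0.2125 0.0089 0.2933]
t 13.7167 tcp [ 0.4321 -0.2442  0.216 ] F [ 0.7631  0.034  -1.0006] Ftool [ 0.2093 -0.2608  1.2137]
shift [-0.0002  0.0015  0.062 ] mm [-0.1  0.4 18.6] turn [-0.      0.0005 -0.0002]
tip rel stone, tool-target frame mm [ -0.06  -0.45 -28.59] tilt err deg 0.1
```

View pics/s17.png

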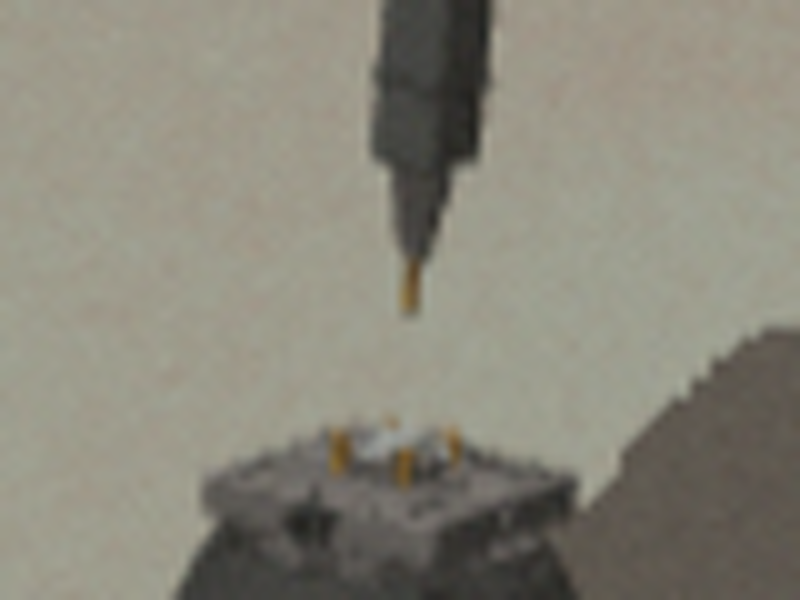

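View pics/w17.png

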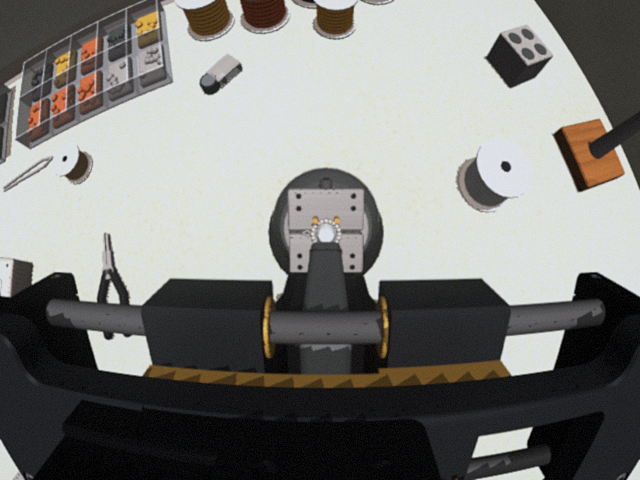

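```bash
python3 -m creep '[[0,0,0.001,0.015,0,0,0],[0,0,0.002,0.03,0,0,0],[0,0,0.002,0.045,0,0,0],[0,0,0.002,0.06,0,0,0],[0,0,0.002,0.062,0,0,0]]'
python3 -m creep '[[0,0,0,0,0,0,0],[0,0,0,0,0,0,0]]'
cat > avg.py <<'E'
from h import *
from go import stone,TIP,n,Rv
import sys
def run(N,name):
    F=[];P=[];Z=[];Rt=Rv@np.diag([1,-1,-1.])
    for i in range(N):
        im=r.capture("scene");s=r.sense();F.append(s["wrist_force"]@s["ee_rot"]);tip=s["tcp_pos"]+s["ee_rot"]@TIP;P.append((tip-stone)@Rt*1000);Z.append(np.degrees(np.arccos(np.clip(-s["ee_rot"][:,2]@n,-1,1))))
    F=np.array(F);print("t",s["time_s"],"F tool",F.mean(0).round(2),"sem",(F.std(0)/np.sqrt(N)).round(2),"tiprel mm",np.mean(P,0).round(2),np.std(P,0).round(2),"ang",np.mean(Z).round(2))
    p=proj("scene",stone);crop(im,p[0],p[1]-5,60,45,13,name+".png")
run(int(sys.argv[1]),sys.argv[2])
E
python3 avg.py 8 s18
```

```text
time_s: 14.13
tcp_pos: [0.4394, -0.2472, 0.1979]
ee_rot: [[0.859, -0.3, 0.414], [-0.27, -0.954, -0.13], [0.434, -0.0, -0.901]]
wrist_force: [-0.5, -0.3, -0.6]
gripper_width: 0.207
time_s: 14.3
tcp_pos: [0.4393, -0.2472, 0.1975]
ee_rot: [[0.86, -0.3, 0.413], [-0.27, -0.954, -0.13], [0.433, -0.0, -0.901]]
wrist_force: [-0.4, -0.2, -0.6]
gripper_width: 0.204
t 14.7 F tool [-0.36 -0.18  0.49] sem [0.14 0.21 0.09] tiprel mm [-0.99  0.24 -8.97] [0.11 0.02 0.1 ] ang 0.22
```

View pics/s18.png

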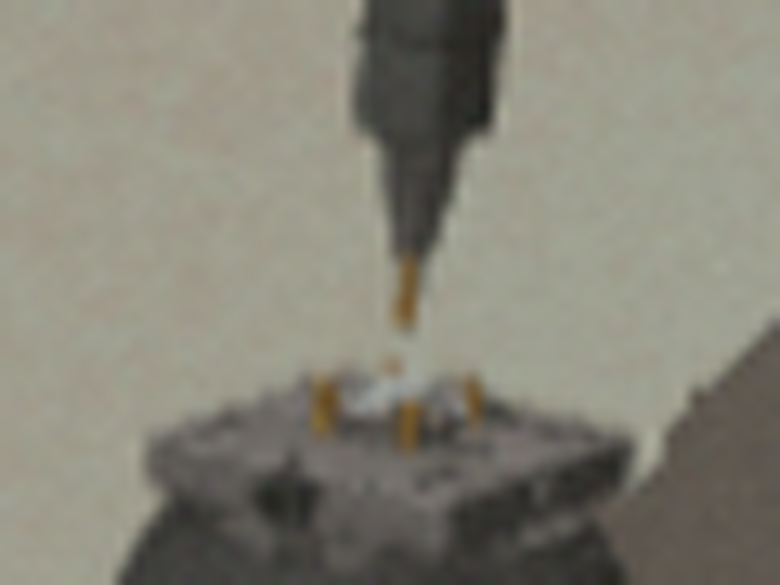

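```bash
python3 -m creep '[[0,0.003,0,0.007,0,0.001,0],[0,0.003,0,0.014,0,0.001,0],[0,0.003,0,0.021,0,0.001,0],[0,0.003,0,0.021,0,0.001,0]]'
python3 avg.py 6 s19
```

```text
time_s: 15.03
tcp_pos: [0.4426, -0.2482, 0.1921]
ee_rot: [[0.858, -0.3, 0.416], [-0.27, -0.954, -0.131], [0.436, -0.0, -0.9]]
wrist_force: [0.4, -0.5, -0.6]
gripper_width: 0.207
t 15.3333 F tool [-0.2   0.27  0.25] sem [0.1  0.14 0.15] tiprel mm [ 0.05  0.25 -2.58] [0.19 0.03 0.15] ang 0.05
```

View pics/s19.png

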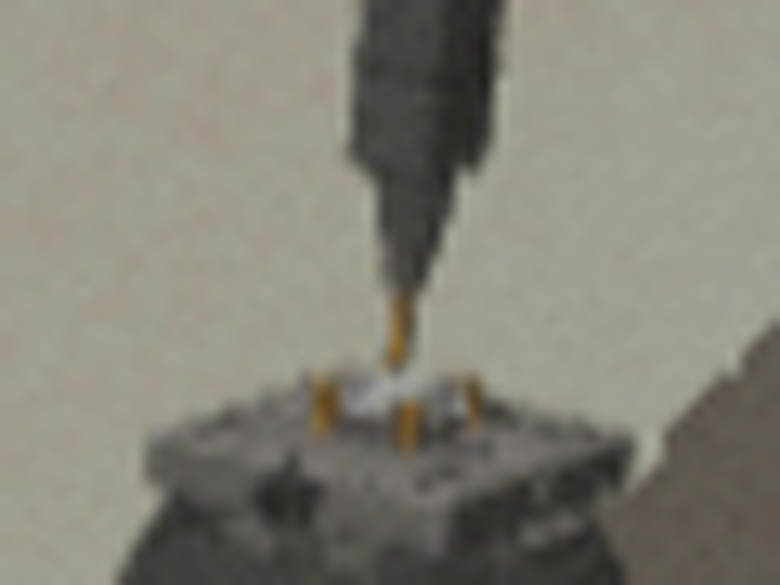

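```bash
python3 -m creep '[[0,0,0,0.003,0,0,0],[0,0,0,0.006,0,0,0],[0,0,0,0.006,0,0,0]]'
python3 avg.py 6 s20
python3 -m creep '[[0,0,0,0.003,0,0,0],[0,0,0,0.006,0,0,0],[0,0,0,0.006,0,0,0]]'
python3 avg.py 8 s21
```

```text
time_s: 15.58
tcp_pos: [0.4435, -0.2485, 0.191]
ee_rot: [[0.858, -0.3, 0.417], [-0.27, -0.954, -0.131], [0.437, -0.0, -0.899]]
wrist_force: [0.2, 0.9, 0.2]
gripper_width: 0.202
t 15.8833 F tool [-0.54 -0.27  0.62] sem [0.09 0.17 0.1 ] tiprel mm [ 0.21  0.23 -0.92] [0.05 0.01 0.04] ang 0.03
time_s: 16.13
tcp_pos: [0.4445, -0.2488, 0.1897]
ee_rot: [[0.858, -0.3, 0.418], [-0.27, -0.954, -0.131], [0.438, -0.0, -0.899]]
wrist_force: [0.2, 0.3, 0.0]
gripper_width: 0.206
t 16.5333 F tool [-0.32 -0.08 -0.14] sem [0.3  0.14 0.16] tiprel mm [0.42 0.22 0.78] [0.02 0.01 0.02] ang 0.01
```

View pics/s21.png

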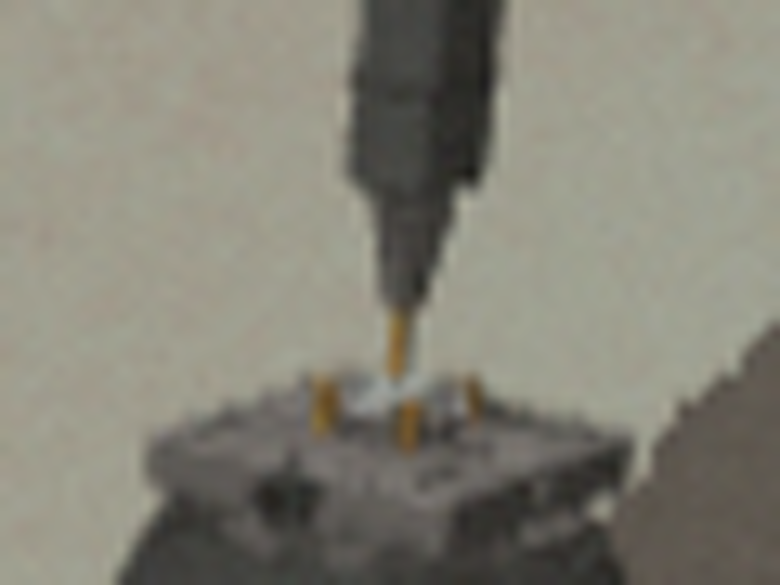

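```bash
python3 -m creep '[[0,0,0,0.003,0,0,0],[0,0,0,0.006,0,0,0],[0,0,0,0.006,0,0,0]]'
python3 avg.py 15 s22
```

```text
time_s: 16.78
tcp_pos: [0.4453, -0.249, 0.188]
ee_rot: [[0.858, -0.3, 0.418], [-0.27, -0.954, -0.131], [0.438, -0.0, -0.899]]
wrist_force: [-1.0, -0.2, 0.6]
gripper_width: 0.206
t 17.5333 F tool [-0.52 -0.06 -1.14] sem [0.1  0.16 0.13] tiprel mm [0.44 0.21 2.56] [0.01 0.01 0.02] ang 0.0
```

View pics/s22.png

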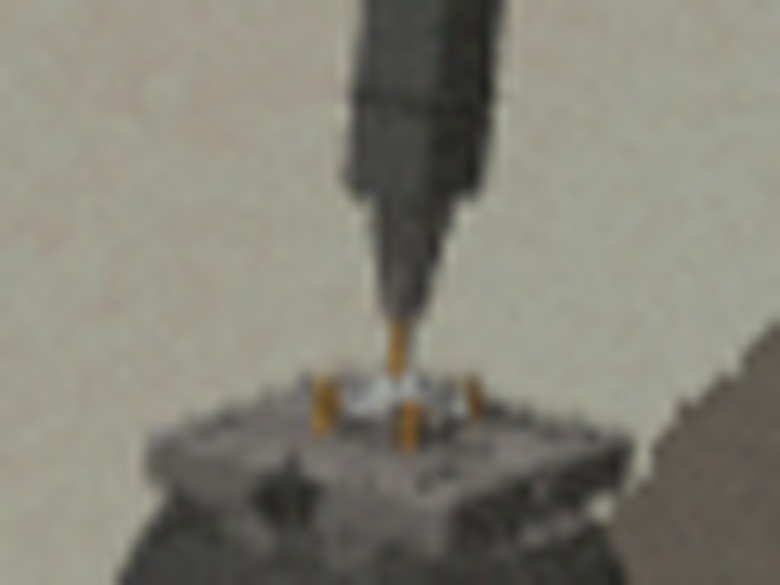

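```bash
python3 -m creep '[[0,0,0,0.003,0,0,0],[0,0,0,0.005,0,0,0],[0,0,0,0.005,0,0,0]]'
python3 avg.py 20 s23
python3 - <<'E'
from h import *
im=r.capture("top");crop(im,417,260,80,60,10,"t23.png");cv2.imwrite("pics/w23.png",r.capture("wrist"));im=r.capture("scene");cv2.imwrite("pics/s23f.png",im);crop(im,422,260,110,90,7,"s23t.png")
E
```

```text
time_s: 17.78
tcp_pos: [0.4459, -0.2492, 0.1867]
ee_rot: [[0.858, -0.3, 0.418], [-0.27, -0.954, -0.131], [0.438, -0.0, -0.899]]
wrist_force: [-1.7, 1.1, 2.0]
gripper_width: 0.206
t 18.7833 F tool [-0.34 -0.14 -1.5 ] sem [0.11 0.13 0.11] tiprel mm [0.45 0.21 4.06] [0.02 0.01 0.02] ang 0.0
```

View pics/s23.png

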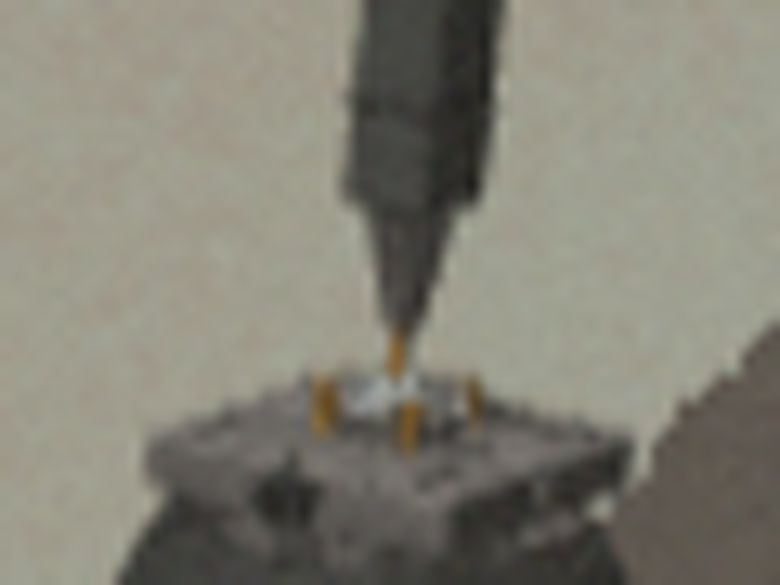

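View pics/w23.png

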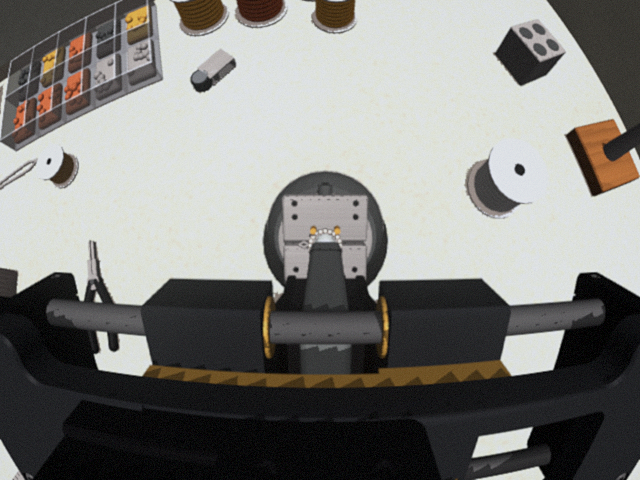

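View pics/s23f.png

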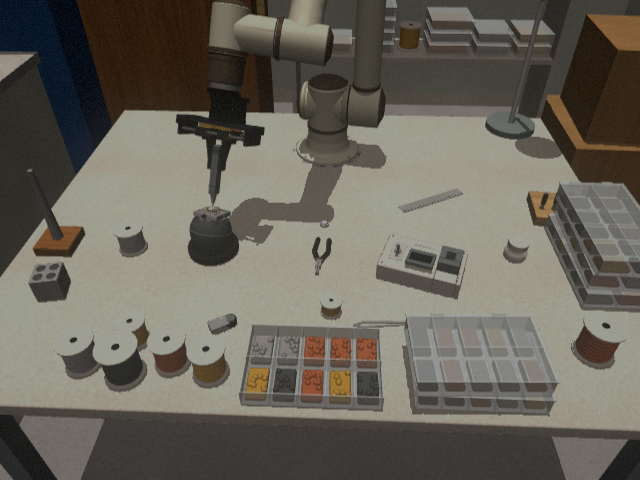

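View pics/s23t.png

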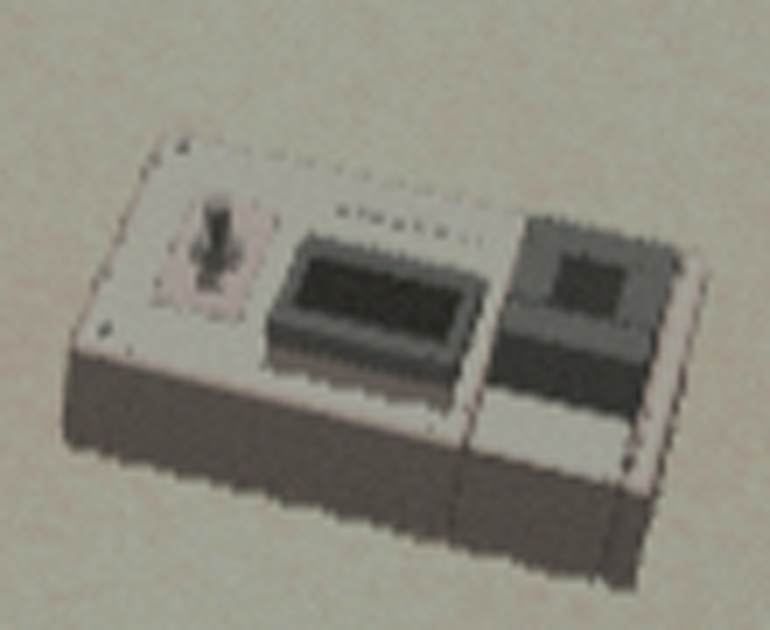

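```bash
python3 avg.py 6 s24; python3 -c "
from station import r
print(r.finish_job())"
```

```text
t 19.2333 F tool [-0.21  0.12 -1.38] sem [0.27 0.3  0.2 ] tiprel mm [0.43 0.2  4.07] [0.02 0.01 0.01] ang 0.0
the job is handed in; nothing more can be done
None
```

I switched the tester on, took the pen out of the well, and handed the job in at 19 s of the allowed 51 s. The pen was still pressing on the table facet.

- **Toggle:** I pushed it until it hit its end stop at about 8 N. Later pictures show the bat leaning to the rear, on. My first push went over the top of the bat without touching it, because the fingertips sit about 13 mm behind the stated position. I saw this in the pictures, backed off and pushed again lower.
- **Pen:** the fingers closed to 18.0 mm across it and I lifted it straight out of the well.
- **Tip position:** the tip is about 0.5 mm from the middle of the facet. The pen is square to within about 0.1° of the facet direction I fitted from the pictures. That fit, with a head tilt of 0.453 rad, could be off by 1–2°.
- **Push:** the position reading gives about 4.1 mm of tip travel. The force change of 1.9–2.0 N gives about 3.3 mm, with roughly 0.5 mm of noise. The two disagree slightly, but both are near half-way and well short of bottomed.
- **Surroundings:** in the last picture the vise had not shifted, and none of the other things looked disturbed. I judged that by eye and did not measure it.

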